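Stand a fallen oil bottle in the cap press

TASK

A full oil bottle with its cap only hand-tight has fallen over in front of the bench cap press. Without gripping it or lifting it off the base, tip it upright on its heel and slide it fully home against the back of the press's fork. Then swing the press arm over it, up to its stop, so that the head is above the cap; leave the standing bottles and spare caps where they are.

Things in the scene. Friction and masses are not known exactly. Their poses are not given: they have to be found in the camera images.
- fallen_bottle: the fallen full glass oil bottle, 0.46 kg: body 55 x 55 mm square, 108 mm high, shoulder tapering to 144 mm, then round neck and black cap, 194 mm in all. Origin at the centre of its bottom face, own z axis from bottom to cap. It lies on a flat side on the press's base plate, bottom towards the fork, neck and cap overhanging the plate's front edge
- cap_end (a point): centre of the end of the fallen bottle's cap, on its axis, 194 mm from the bottom. Neck and cap are 26 to 30 mm in diameter, the cap's end is flat; lying, there is about 27 mm free between cap and bench
- press: hand-operated bench cap press, bolted down. Origin on the bench under the centre of the bottle seat; own x axis from the mouth of its fork to the back, z up. Grey base plate 15 mm thick, 130 mm wide, x = -175 to +125 mm; on it a U-shaped steel fork (see point seat); behind it at x = +85 mm the upright 26 mm column, 290 mm high
- seat (a point): centre of the bottle seat, on top of the base plate, 15 mm above the bench; the bottle's origin is here when it stands fully home. The fork round it is 24 mm high: cheeks 59 mm apart from 19 mm before to 28 mm behind this point, flared ahead of that to about 85 mm at 50 mm before it; its back wall's face is 28 mm behind this point
- press_arm (a joint): swing of the press arm about the vertical column (rad): 0 = head above the seat, against the stop; grows to 1.7 as the head swings aside to the press's +y side. It stays where it is left
- head (a point): axis of the head at the end of the arm, 270 mm above the bench, 85 mm from the column axis. Head: upright aluminium sleeve, 36 mm diameter, 247 to 291 mm above the bench; on it a black palm knob (36 mm, top 323 mm) of a spring plunger, below it a white bell (40 mm, underside 220 mm). The arm is a 22 mm bar, 258 to 280 mm high
- waiting_bottle_a: standing oil bottle, 55 x 55 x 194 mm, bystander; origin at the centre of its bottom
- waiting_bottle_b: second standing oil bottle, 55 x 55 x 194 mm, bystander; origin at the centre of its bottom
- cap_a: spare black cap on the bench, 30 mm diameter, 26 mm high, bystander; origin at the centre of its underside
- cap_b: second spare black cap, as the first, bystander

How it is judged:
On the way:
1. the bottle stands upright and fully home in the fork while the press arm is still swung aside (angle between fallen_bottle's own z axis and vertical below 0.06 rad and distance between fallen_bottle and seat below 0.007 m and value of joint press_arm above 0.5 rad), for 0.2 s.
At the end, for the whole second after the job is handed in: The bottle stands upright (within 0.06 rad) at rest, fully home in the fork (bottom centre within 7 mm of the seat), and the press arm is at rest against its stop over it (joint below 0.06 rad) (angle between fallen_bottle's own z axis and vertical below 0.06 rad and distance between fallen_bottle and seat below 0.007 m and value of joint press_arm below 0.06 rad and linear speed of fallen_bottle below 0.02 m/s and velocity of joint press_arm below 0.05 rad/s); the robot touches nothing.
It fails at once if the bottle is lifted off the base plate (bottom centre more than 40 mm above its lying height) (height (world z) of fallen_bottle above 0.0825 m).
It fails at once if the bottle is gripped or pressed hard (more than 35 N from the fingers) (contact force between the fingers and fallen_bottle above 35 N).
It fails at once if a standing bottle or a spare cap is disturbed (moved more than 20 mm) (distance of any of waiting_bottle_a, waiting_bottle_b, cap_a, cap_b from where it was at the start of the episode above 0.02 m).
It also fails if it takes over 72 s, if anything falls off the work surface, if the arm or the gripper's body presses on something with over 40 N, if the wrist force passes 120 N, or if a joint passes its speed limit or range.

ROBOT

A 7-joint arm with a two-finger parallel gripper is mounted at the origin on a cart in front of the work surface, level with it; the furniture and walls round the work are solid. World frame = base frame: x ahead of the robot, y to its left, z up, the work surface at z = 0. Lengths are in m, angles in rad, forces in N, time in s.
With the tool pointing down it reaches from about 0.4 to 0.85 m from the base axis. Payload 4.5 kg.
Tool frame: the origin (TCP) lies midway between the tips of the shut fingers; the grasp point (between the pads) lies arm.hold_point_z behind it (arm.hold_point_z is the distance from the TCP to the grasp point, in m); z points along the fingers, y is the line along which they close (so a half turn about z gives the same grasp; the last joint's range is limited). The gripper opens to 85 mm and grips with 20 to 120 N. Pads are 22 mm wide; open, the fingers measure 114 mm over their backs; the gripper's body (76 mm by 85 mm) begins 54 mm behind the grasp point. The pads swing forward as they close: fully open they stand 13 mm farther back than shut.
Start: joints at [-1.146, 0.689, -0.195, 1.565, 0.157, 0.902, -0.215], TCP at [0.238, 0.578, 0.231] pointing down, gripper open.
Joint ranges: [-3.01, 3.01], [-0.46, 2.08], [-1.47, 1.51], [0.13, 2.56], [-1, 4.14], [0.04, 2.09], [-2.66, 2.66]. Speed limits (rad/s): [2.57, 2.57, 3.14, 3.14, 3.14, 3.14, 3.14].

INTERFACE

Orientations are given as a unit quaternion [w, x, y, z].
In Python, from plant import arm gives the robot as it stands. The module is installed in compiled form; this text tells all that it offers.
- The arm moves only by the tool send_rows, never from a script. Its argument "targets" is one flat list of numbers, 6 for each row, row after row: the shift along the tool's x, y, z in units of 250 mm (1.0 is 250 mm), then the turn, a rotation vector about the tool's x, y, z in units of 180 degrees (1.0 is 180 degrees). A call has exactly 10 rows; each row is the pose to reach, as a shift and turn from the pose commanded when the call began, along the tool's axes at that moment, turning the shorter way round; what a row does not reach only later rows make up. A row lasts 1/12 s, in which the tool goes at most 41.7 mm and 7.16 degrees, less where a joint would pass 70% of its speed; a pose out of reach is approached as far as the arm can. A call with a number of a shift or a turn outside -1 to 1 is refused whole. A call with a gripper value outside its range is refused whole. "jaw" is the opening, from -1 (shut) to 1 (fully open), set as the call begins (left out, the last holds). The fingers move at their own pace and stop on an object; "newtons" is the grip in N (left out, the last holds). Time passes only in rows, so rows that repeat a pose let the fingers close, or fill a call up. It gives the time, the measured TCP pose, the force, the opening and the grip force at its end, in the units of the state.
- arm.get_state(): the state, without advancing time (a new reading comes with each control period).
- arm.grab_frame(name): name is "side" or "top" or "wrist"; returns the picture (420x560x3 uint8, red, green, blue); there is no depth.
- arm.camera_params(name): a dict with "fx", "fy", "cx", "cy" (pixels), "distortion" ([k1, k2, p1, p2, k3] as OpenCV has them; the pictures are not rectified), "extrinsics" (4x4, takes a point from world to camera coordinates); the wrist camera has in their place "mount" (4x4, takes a point from camera to tool coordinates, whose origin is the TCP and whose axes are the flange's). Camera axes: x right, y up, looking along -z (the intrinsics and any distortion apply to the point x, -y, -z); pixel columns grow to the right and rows downward; lengths in m; the calibration is good to about 2 mm. A picture is of the moment at which its call begins: read the wrist's pose just before it. camera_params takes no time and is no camera call.
- arm.job_done(): hands the job in; it is judged then, once.
The state is a dict: "time": time; "q": joint angles; "joint_vel": joint speeds; "joint_torque": joint torques, N m; "ee_pos": TCP position; "tcp_rot": TCP orientation; "force": force on the tool from outside, world axes, zero at the start; "ft_torque": the same for the moment, N m; "finger_gap": finger opening in m; "grip_force": force on a finger pad.
Only numpy, scipy, OpenCV 4.12 (cv2) and the standard library are available. Lean on these libraries where they do the work, as an engineer would, in place of code of your own. Each camera call takes 0.05 s, during which the arm holds its last target. There are 200 camera calls.

## Working session

There is one attempt and no reset: what is moved stays moved. The work goes in short steps, Python scripts to look and compute and a tool call to move; the robot and the scene stay as the last step left them, time stands still between calls to the robot, and variables do not carry over. Pictures are saved under pics/ and viewed, at most 10 in all, crops included, and the job is handed in when it is done.

Besides the shell and the picture viewer there is one more tool, called after ">>>" as name(argument=value, ...) on one line, values as JSON. send_rows: Moves the arm, as the interface text tells. Its arguments: {"type":"object","properties":{"targets":{"type":"array"},"jaw":{"type":"number"},"newtons":{"type":"number"}},"required":["targets"]}

```bash
mkdir -p pics; ls; python3 - <<'E'
from plant import arm
import cv2
for n in("side","top"):
    cv2.imwrite(f"pics/{n}0.png",cv2.resize(arm.grab_frame(n)[:,:,::-1],None,fx=1.42,fy=1.42,interpolation=cv2.INTER_CUBIC))
    p=arm.camera_params(n);print(n,{k:(v if k!="extrinsics" else [[round(float(a),4) for a in r] for r in v]) for k,v in p.items()})
s=arm.get_state();print(s)
print(arm.hold_point_z)
E
```

```text
pics
side {'fx': 452.20821872416406, 'fy': 452.20821872416406, 'cx': 286.604703907602, 'cy': 208.3231189350829, 'distortion': array([-0.15496371,  0.        ,  0.        ,  0.        ,  0.        ]), 'extrinsics': [[0.9464, -0.3226, 0.0166, -0.4209], [0.1186, 0.3946, 0.9112, -0.2502], [-0.3005, -0.8603, 0.4117, -1.0014], [0.0, 0.0, 0.0, 1.0]]}
top {'fx': 423.83518031835223, 'fy': 423.83518031835223, 'cx': 276.4379572725987, 'cy': 212.1430372472702, 'distortion': array([0.00632148, 0.        , 0.        , 0.        , 0.        ]), 'extrinsics': [[-0.0035, -0.9998, -0.0172, 0.1094], [0.9879, -0.0061, 0.1552, -0.5057], [-0.1553, -0.0165, 0.9877, -1.2941], [0.0, 0.0, 0.0, 1.0]]}
{'time': 0.1, 'q': array([-1.14621967,  0.68995017, -0.19454734,  1.5662282 ,  0.15730994,
        0.9024929 , -0.21508715]), 'joint_vel': array([-5.46303439e-05, -2.33137007e-03, -3.54348238e-04, -2.65122819e-03,
       -6.54707323e-04,  1.19575007e-03, -1.39447072e-03]), 'joint_torque': array([-4.26353712e-03, -5.40607488e+01, -1.27194878e+00, -1.58984989e+01,
        9.30918701e-03,  4.37300696e-03, -1.01114637e-05]), 'ee_pos': array([0.23787489, 0.57733625, 0.23053685]), 'tcp_rot': array([-1.10818853e-04,  1.94091050e-01,  9.80983157e-01, -8.35078620e-04]), 'force': array([ 0.46096635, -0.88255049,  0.07194044]), 'ft_torque': array([-0.02647859,  0.02828063, -0.00722227]), 'grip_force': 0.0, 'finger_gap': 0.0855160361835982}
0.0187
```

View pics/side0.png

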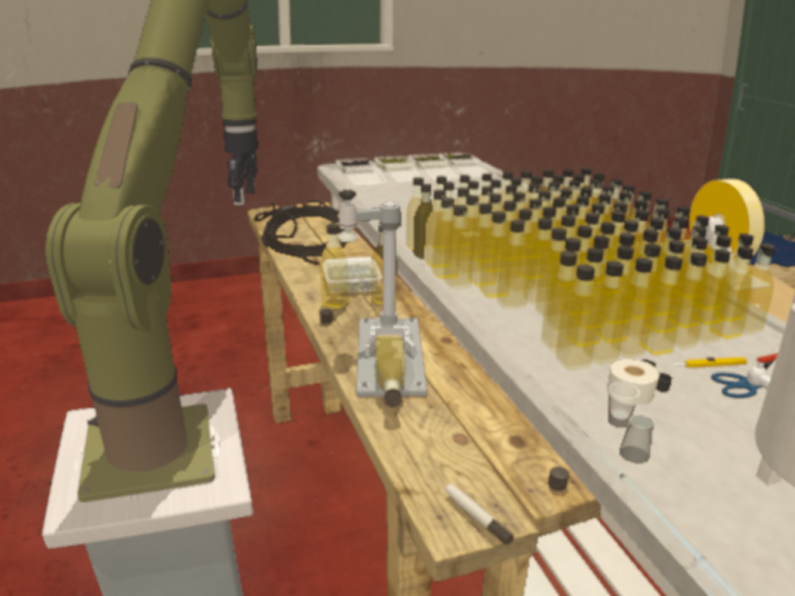

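View pics/top0.png

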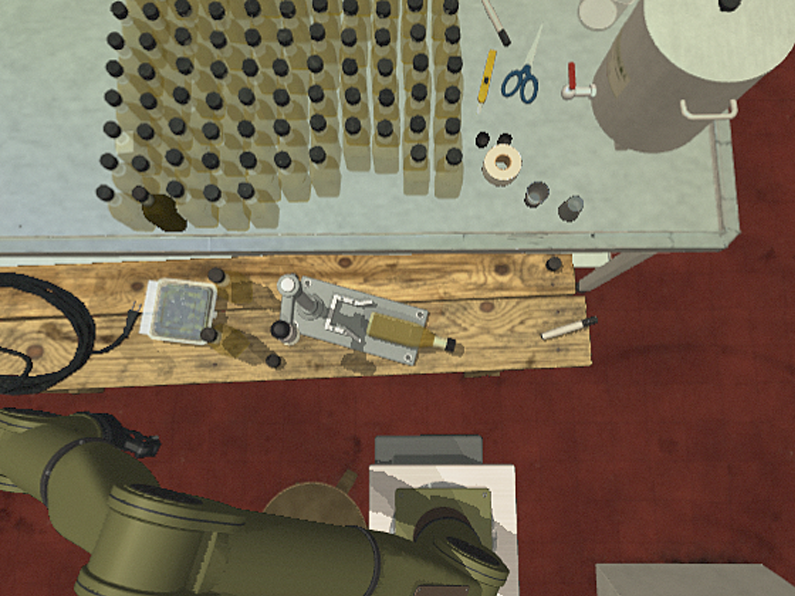

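The top view shows the press with its base between (275,275) and (430,360). The column top is at (289,285), the head knob at (280,329), and the cap end at (455,345). The waiting bottles have their caps at about (216,275) and (208,335), and the spare caps are at (274,360) and (554,264). I'll enlarge this area next.

```bash
cat > h.py <<'E'
import numpy as np, cv2
from plant import arm
from scipy.spatial.transform import Rotation as R
def cam(n):
    p=arm.camera_params(n);K=np.array([[p["fx"],0,p["cx"]],[0,p["fy"],p["cy"]],[0,0,1.]])
    return K,np.array(p["distortion"]),np.array(p["extrinsics"])
def ray(n,uv):
    K,d,E=cam(n);x=cv2.undistortPoints(np.array([[uv]],float),K,d)[0,0]
    c=-E[:3,:3].T@E[:3,3];return c,E[:3,:3].T@np.array([x[0],-x[1],-1])
def onz(n,uv,z):
    c,v=ray(n,uv);return c+v*(z-c[2])/v[2]
def proj(n,P):
    K,d,E=cam(n);P=np.atleast_2d(P);Q=P@E[:3,:3].T+E[:3,3];Q=Q*[1,-1,-1]
    return cv2.projectPoints(Q,np.zeros(3),np.zeros(3),K,d)[0][:,0]
def crop(n,x0,y0,w,h,f,name,pts=None):
    im=arm.grab_frame(n)[y0:y0+h,x0:x0+w,::-1];im=cv2.resize(im,None,fx=f,fy=f,interpolation=cv2.INTER_CUBIC)
    if pts is not None:
        for u,v in proj(n,pts): cv2.circle(im,(int((u-x0+.5)*f),int((v-y0+.5)*f)),3,(0,0,255),-1)
    cv2.imwrite(f"pics/{name}.png",im)
E
python3 -c "
from h import *
crop('top',140,180,190,90,4,'top1');crop('side',220,120,100,170,3.5,'side1')"
```

```text
(no output)
```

View pics/top1.png

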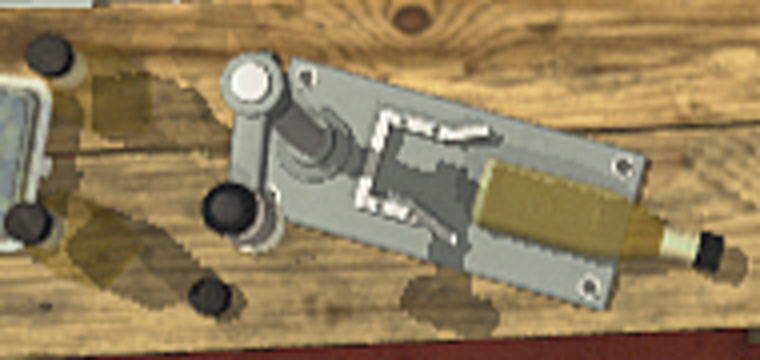

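View pics/side1.png

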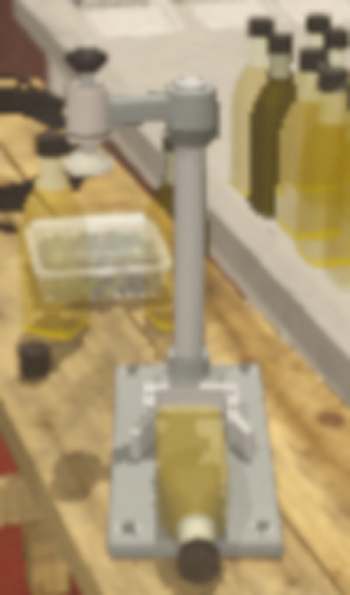

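```bash
cat > fit.py <<'E'
from h import *
from scipy.optimize import least_squares
t=lambda u,v:np.array([140+u/4-.5,180+v/4-.5])
s=lambda u,v:np.array([220+u/3.5-.5,120+v/3.5-.5])
obs=[('top',(-.175,-.065,.015),t(650,158)),('top',(-.175,.065,.015),t(605,308)),('top',(.125,-.065,.015),t(292,58)),('top',(.085,0,.29),t(250,82)),
('side',(-.175,-.065,.015),s(281,548)),('side',(-.175,.065,.015),s(108,548)),('side',(.125,-.065,.015),s(259,363)),('side',(.125,.065,.015),s(118,366)),('side',(.085,0,.29),s(192,88))]
def W(p,P): c,n=np.cos(p[2]),np.sin(p[2]);return np.array([p[0]+c*P[0]-n*P[1],p[1]+n*P[0]+c*P[1],P[2]])
def f(p): return np.concatenate([proj(n,W(p,P))[0]-u for n,P,u in obs])
r=least_squares(f,[.5,.15,1.3]);print(r.x,np.round(r.fun.reshape(-1,2),1).tolist())
np.save('press.npy',r.x);p=r.x
# head
k=onz('top',t(230,208),.323);c=W(p,(.085,0,0));d=k-c;print('knob',k,np.hypot(*d[:2]),'joint',np.pi+p[2]-np.arctan2(d[1],d[0]))
def topr(P): q=P[:2]-p[:2];c,n=np.cos(p[2]),np.sin(p[2]);return np.round([c*q[0]+n*q[1],-n*q[0]+c*q[1]],4)
for a in [(722,252)]: P=onz('top',t(*a),.0425);print('cap end',P,topr(P))
for a in [(490,160),(475,228)]: P=onz('top',t(*a),.07);print('bottom edge',P,topr(P))
for nm,a,z in [('ba',(50,54),.194),('bb',(29,222),.194),('capA',(211,294),.026)]: P=onz('top',t(*a),z);print(nm,P,topr(P))
P=onz('top',(554/1.42,264/1.42),.026);print('capB',P)
E
python3 fit.py
```

```text
[0.4762278  0.20935366 1.28737475] [[0.8, -0.7], [1.0, 1.1], [1.0, -0.8], [1.2, -0.1], [0.5, -2.1], [-0.6, -1.6], [-0.0, -0.5], [-0.8, -1.2], [-0.7, -2.4]]
knob [0.41475868 0.29809254 0.323     ] 0.08553639570623564 joint 1.3708280529196673
cap end [ 0.40973141 -0.02798874  0.0425    ] [-0.2465 -0.0025]
bottom edge [0.47900064 0.1508484  0.07      ] [-0.0554 -0.019 ]
bottom edge [0.42667528 0.1622091  0.07      ] [-0.0591  0.0344]
ba [0.53881944 0.45447421 0.194     ] [0.2528 0.0085]
bb [0.4202024  0.46406273 0.194     ] [0.2289 0.125 ]
capA [0.38006401 0.37245936 0.026     ] [0.1297 0.1379]
capB [ 0.59116853 -0.25680544  0.026     ]
```

```bash
cat > g.py <<'E'
from h import *
p=np.load('press.npy');c,s=np.cos(p[2]),np.sin(p[2])
RP=np.array([[c,-s,0],[s,c,0],[0,0,1.]])
def rot(tilt,yaw=0):  # tilt deg below horizontal; 90=down. columns tool x,y,z in press frame
    t=np.radians(tilt);z=np.array([np.cos(t),0,-np.sin(t)]);x=np.array([0,1.,0]);y=np.cross(z,x)
    return R.from_euler('z',yaw,degrees=True).as_matrix()@np.c_[x,y,z]
def P2W(P): return np.array([p[0],p[1],0])+RP@np.asarray(P,float)
def W2P(P): return RP.T@(np.asarray(P)-[p[0],p[1],0])
def state():
    S=arm.get_state();q=S["tcp_rot"];Rw=R.from_quat([q[1],q[2],q[3],q[0]]).as_matrix()
    return S,np.array(S["ee_pos"]),Rw
def show():
    S,e,Rw=state();z=RP.T@Rw
    print('t',round(S["time"],2),'TCPp',np.round(W2P(e),4),'zp',np.round(z[:,2],2),'xp',np.round(z[:,0],2),'q',np.round(S["q"],2),'F',np.round(RP.T@S["force"],1),'gap',round(S["finger_gap"],3))
def to(P,tilt=90,yaw=0,frm=None):
    S,e,Rw=state()
    if frm is not None: e,Rw=P2W(frm[0]),RP@rot(*frm[1:])
    d=Rw.T@(P2W(P)-e)/.25;w=R.from_matrix(Rw.T@RP@rot(tilt,yaw)).as_rotvec()/np.pi
    print('to',P,tilt,yaw,'row',np.round(d,3).tolist(),np.round(w,4).tolist())
E
python3 - <<'E'
from g import *
show();to((-.085,.07,.38));to((-.085,.07,.2))
E
```

```text
t 0.2 TCPp [0.2868 0.3317 0.2308] zp [-0.  0. -1.] xp [ 0.11  0.99 -0.  ] q [-1.15  0.69 -0.19  1.57  0.16  0.9  -0.22] F [ 0.3  0.  -0.4] gap 0.086
to (-0.085, 0.07, 0.38) 90 0 row [-1.2, -1.367, -0.595] [-0.0004, 0.0, -0.0342]
to (-0.085, 0.07, 0.2) 90 0 row [-1.2, -1.367, 0.125] [-0.0004, 0.0, -0.0342]
```

>>> send_rows(targets=[0, 0, -0.6, 0, 0, 0, 0, 0, -0.6, 0, 0, 0, 0, 0, -0.6, 0, 0, 0, 0, 0, -0.6, 0, 0, 0, 0, -0.17, -0.6, 0, 0, 0, 0, -0.33, -0.6, 0, 0, 0, 0, -0.5, -0.6, 0, 0, 0, 0, -0.66, -0.6, 0, 0, 0, 0, -0.66, -0.6, 0, 0, 0, 0, -0.66, -0.6, 0, 0, 0], jaw=-1, newtons=20)

```text
time: 1.03
ee_pos: [0.1745, 0.4227, 0.3813]
tcp_rot: [0.0, 0.194, 0.981, -0.001]
force: [0.8, 1.3, -0.1]
finger_gap: -0.0001
grip_force: 0.0
```

```bash
python3 - <<'E'
from g import *
show();to((-.085,.07,.38));to((-.085,.07,.035))
S,e,Rw=state()
import itertools
q=S["q"]
for sg in itertools.product([1,-1],repeat=4):
    M=np.eye(3)
    for i in range(7):
        M=M@R.from_euler('z' if i%2==0 else 'y',q[i]*(sg[i//2] if i%2==0 else 1)).as_matrix()
    r=R.from_matrix(M.T@Rw).as_rotvec(); print(sg,np.round(r,3))
E
```

```text
t 1.03 TCPp [0.1205 0.3494 0.3813] zp [-0. -0. -1.] xp [ 0.11  0.99 -0.  ] q [-1.11  0.29 -0.24  1.81  0.08  1.06 -0.19] F [ 1.5 -0.4 -0.1] gap -0.0
to (-0.085, 0.07, 0.38) 90 0 row [-1.199, -0.698, 0.008] [-0.0005, 0.0003, -0.0341]
to (-0.085, 0.07, 0.035) 90 0 row [-1.198, -0.696, 1.388] [-0.0005, 0.0003, -0.0341]
(1, 1, 1, 1) [ 0.003 -0.003 -0.79 ]
(1, 1, 1, -1) [ 0.002 -0.003 -1.176]
(1, 1, -1, 1) [-0.114 -0.08  -0.711]
(1, 1, -1, -1) [-0.131 -0.059 -1.097]
(1, -1, 1, 1) [ 0.132  0.04  -0.331]
(1, -1, 1, -1) [ 0.139  0.014 -0.717]
(1, -1, -1, 1) [ 0.001 -0.003 -0.254]
(1, -1, -1, -1) [ 0.001 -0.003 -0.641]
(-1, 1, 1, 1) [ 0.002 -0.002  1.422]
(-1, 1, 1, -1) [ 1.000e-03 -2.000e-03  1.035e+00]
(-1, 1, -1, 1) [-0.129  0.073  1.497]
(-1, 1, -1, -1) [-0.108  0.092  1.111]
(-1, -1, 1, 1) [ 0.113 -0.113  1.877]
(-1, -1, 1, -1) [ 0.084 -0.125  1.491]
(-1, -1, -1, 1) [ 0.    -0.     1.957]
(-1, -1, -1, -1) [ 0.    -0.     1.571]
```

```bash
python3 - <<'E'
from g import *
def fk(q):
    M=np.eye(3);out=[]
    for i in range(7):
        M=M@R.from_euler('z' if i%2==0 else 'y',-q[i] if i%2==0 else q[i]).as_matrix();out.append(M)
    return out
S,e,_=state()
D=[(np.array([-1.14621967,.68995017,-.19454734,1.5662282,.15730994,.9024929,-.21508715]),np.array([.23787489,.57733625,.23053685])),(S["q"],e)]
np.save('d.npy',np.array([np.r_[a,b] for a,b in D]))
A=[];b=[]
for q,x in D:
    m=fk(q);A.append(np.c_[[0,0,1],m[1][:,2],m[3][:,2],m[5][:,2]]);b.append(x)
r=np.linalg.lstsq(np.vstack(A),np.concatenate(b),rcond=None);print(r)
print(np.vstack(A)@r[0]-np.concatenate(b))
E
```

```text
(array([34.09529432,  0.65312843,  0.35824632, 34.15459542]), array([0.00252625]), np.int32(4), array([2.47970522e+00, 1.33972630e+00, 2.37055177e-01, 5.22861523e-04]))
[-0.03613077  0.02348034 -0.00850326 -0.01890376 -0.01294326  0.00850326]
```

>>> send_rows(targets=[-0.15, -0.09, 0, 0, 0, -0.034, -0.3, -0.17, 0, 0, 0, -0.034, -0.45, -0.26, 0, 0, 0, -0.034, -0.6, -0.35, 0, 0, 0, -0.034, -0.75, -0.44, 0, 0, 0, -0.034, -0.9, -0.52, 0, 0, 0, -0.034, -1, -0.6, 0, 0, 0, -0.034, -1, -0.7, 0.1, 0, 0, -0.034, -1, -0.7, 0.2, 0, 0, -0.034, -1, -0.7, 0.3, 0, 0, -0.034])

```text
time: 1.87
ee_pos: [0.3419, 0.1678, 0.306]
tcp_rot: [0.001, 0.144, 0.99, 0.001]
force: [0.9, -0.1, -0.3]
finger_gap: -0.0
grip_force: 0.0
```

```bash
python3 - <<'E'
from g import *
show();to((-.085,.07,.2));to((-.085,.068,.035))
E
```

```text
t 1.87 TCPp [-0.0775  0.1173  0.306 ] zp [ 0. -0. -1.] xp [ 0.  1. -0.] q [-0.51  0.26 -0.09  2.13  0.04  0.75  0.66] F [ 0.2 -0.9 -0.3] gap -0.0
to (-0.085, 0.07, 0.2) 90 0 row [-0.188, -0.03, 0.425] [0.0008, 0.0008, -0.0015]
to (-0.085, 0.068, 0.035) 90 0 row [-0.194, -0.032, 1.085] [0.0008, 0.0008, -0.0015]
```

>>> send_rows(targets=[-0.1, -0.03, 0.1, 0, 0, 0, -0.2, -0.03, 0.25, 0, 0, 0, -0.2, -0.03, 0.4, 0, 0, 0, -0.2, -0.03, 0.55, 0, 0, 0, -0.2, -0.03, 0.7, 0, 0, 0, -0.2, -0.03, 0.85, 0, 0, 0, -0.2, -0.03, 1, 0, 0, 0, -0.2, -0.03, 1, 0, 0, 0, -0.2, -0.03, 1, 0, 0, 0, -0.2, -0.03, 1, 0, 0, 0])

```text
time: 2.7
ee_pos: [0.3896, 0.1487, 0.0567]
tcp_rot: [-0.002, 0.141, 0.99, -0.001]
force: [0.6, 1.0, 0.5]
finger_gap: 0.0001
grip_force: 0.0
```

```bash
python3 - <<'E'
from g import *
show();to((-.085,.068,.040));to((-.085,.0385,.040))
crop('top',200,195,130,80,6,'top2',np.array([P2W((-.175,-.065,.015)),P2W((-.175,.065,.015)),P2W((.125,-.065,.015)),P2W((-.05,.0425,.039)),P2W((-.019,.0295,.039)),P2W((-.05,-.0425,.039)),P2W((-.019,-.0295,.039)),P2W((.028,-.0295,.039)),P2W((.028,.0295,.039))]))
E
```

```text
t 2.7 TCPp [-0.0825  0.0663  0.0567] zp [-0.  0. -1.] xp [0. 1. 0.] q [-0.45  0.81 -0.04  2.31  0.84  0.04 -0.04] F [ 1.1 -0.3  0.5] gap 0.0
to (-0.085, 0.068, 0.04) 90 0 row [0.007, -0.01, 0.067] [-0.001, -0.001, -0.0001]
to (-0.085, 0.0385, 0.04) 90 0 row [-0.111, -0.01, 0.067] [-0.001, -0.001, -0.0001]
```

View pics/top2.png

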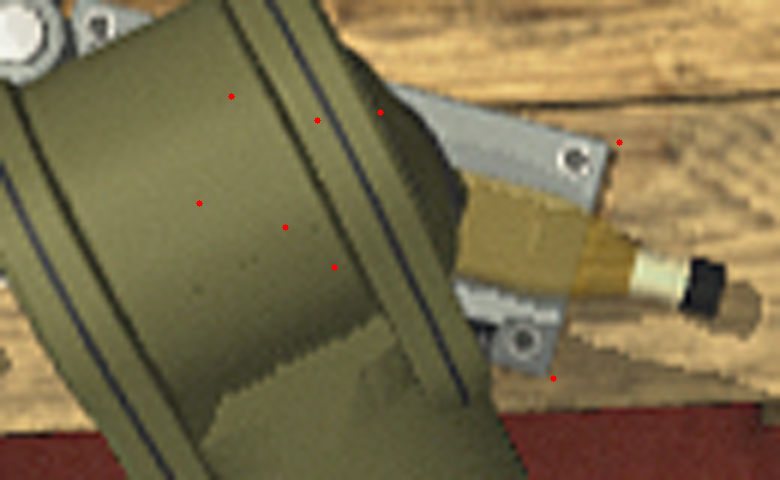

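```bash
cat >> fit.py <<'E'
print('--- top only + weights')
obs=[o for o in obs if o[0]=='top']+[('top',(.028,-.0295,.039),t(387,117)),('top',(.028,.0295,.039),t(367,200))]
r=least_squares(f,p);print(r.x,np.round(r.fun.reshape(-1,2),1).tolist());p=r.x
for a in [(722,252)]: P=onz('top',t(*a),.0425);print('cap end',topr(P))
for a in [(490,160),(475,228)]: P=onz('top',t(*a),.07);print('bottom edge',topr(P))
for a in [(387,117),(367,200)]: P=onz('top',t(*a),.039);print('fork',topr(P))
for a in [(495,128),(455,240)]: P=onz('top',t(*a),.039);print('cheek tips',topr(P))
E
python3 fit.py | sed -n '/---/,$p'; python3 -c "
from g import *
im=cv2.imread('pics/top1.png')[40:320,340:760];cv2.imwrite('pics/top1z.png',cv2.resize(im,None,fx=1.9,fy=1.9,interpolation=cv2.INTER_CUBIC))"
```

```text
--- top only + weights
[0.47631364 0.21299754 1.29173117] [[-0.4, -0.9], [0.0, 0.8], [-0.3, -0.7], [-0.2, 0.0], [0.7, 1.8], [0.3, -1.1]]
cap end [-0.25   -0.0024]
bottom edge [-0.059  -0.0197]
bottom edge [-0.0625  0.0337]
fork [ 0.0317 -0.0344]
fork [0.0279 0.0331]
cheek tips [-0.053 -0.049]
cheek tips [-0.0474  0.0445]
```

View pics/top1z.png

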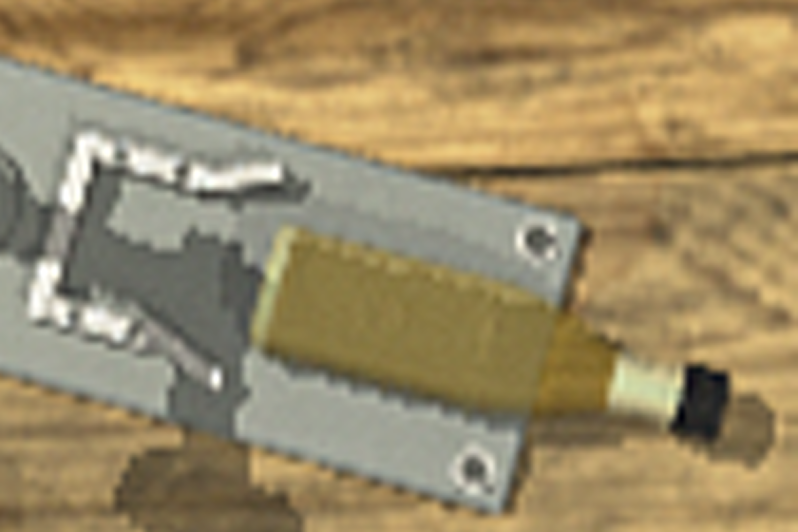

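```bash
python3 - <<'E'
import numpy as np
np.save('press.npy',np.array([.4763,.2112,1.2895]))
from g import *
show();to((-.088,.052,.043));to((-.088,.0385,.043))
E
```

```text
t 2.75 TCPp [-0.0843  0.066   0.0571] zp [-0.  0. -1.] xp [0. 1. 0.] q [-0.45  0.81 -0.05  2.31  0.86  0.04 -0.05] F [ 0.3 -0.5  0.1] gap 0.0
to (-0.088, 0.052, 0.043) 90 0 row [-0.056, -0.015, 0.056] [-0.0009, -0.0009, -0.0006]
to (-0.088, 0.0385, 0.043) 90 0 row [-0.11, -0.015, 0.056] [-0.0009, -0.0009, -0.0006]
```

>>> send_rows(targets=[-0.02, -0.015, 0.056, 0, 0, 0, -0.04, -0.015, 0.056, 0, 0, 0, -0.05, -0.015, 0.056, 0, 0, 0, -0.06, -0.015, 0.056, 0, 0, 0, -0.07, -0.015, 0.056, 0, 0, 0, -0.08, -0.015, 0.056, 0, 0, 0, -0.09, -0.015, 0.056, 0, 0, 0, -0.1, -0.015, 0.056, 0, 0, 0, -0.11, -0.015, 0.056, 0, 0, 0, -0.11, -0.015, 0.056, 0, 0, 0])

```text
time: 3.58
ee_pos: [0.4137, 0.1363, 0.0447]
tcp_rot: [-0.002, 0.142, 0.99, -0.001]
force: [0.0, 0.7, 1.1]
finger_gap: -0.0002
grip_force: 0.0
```

```bash
python3 - <<'E'
from g import *
show();to((-.088,.0385,.043));to((-.088,.065,.06));to((-.2,.065,.15))
E
```

```text
t 3.58 TCPp [-0.0893  0.0393  0.0447] zp [-0.  0. -1.] xp [0. 1. 0.] q [-0.3   0.84 -0.2   2.25  1.18  0.16 -0.32] F [0.7 0.1 1.1] gap -0.0
to (-0.088, 0.0385, 0.043) 90 0 row [-0.003, 0.005, 0.007] [-0.0009, -0.001, -0.0011]
to (-0.088, 0.065, 0.06) 90 0 row [0.103, 0.005, -0.061] [-0.0009, -0.001, -0.0011]
to (-0.2, 0.065, 0.15) 90 0 row [0.103, -0.444, -0.42] [-0.0009, -0.001, -0.0011]
```

>>> send_rows(targets=[0.05, 0, 0, 0, 0, 0, 0.1, 0, -0.06, 0, 0, 0, 0.1, -0.05, -0.2, 0, 0, 0, 0.1, -0.15, -0.35, 0, 0, 0, 0.1, -0.3, -0.5, 0, 0, 0, 0.1, -0.45, -0.6, -0.04, 0, 0, 0.05, -0.6, -0.7, -0.08, 0, 0, 0, -0.75, -0.7, -0.12, 0, 0, -0.1, -0.9, -0.7, -0.15, 0, 0, -0.15, -1, -0.7, -0.18, 0, 0])

```text
time: 4.42
ee_pos: [0.3682, -0.0038, 0.1931]
tcp_rot: [0.009, 0.14, 0.979, 0.151]
force: [1.1, -0.1, -0.9]
finger_gap: 0.0002
grip_force: 0.0
```

```bash
python3 - <<'E'
from g import *
show();to((-.35,0,.2),30)
pts=[P2W(x) for x in ((-.175,-.065,.015),(-.175,.065,.015),(.125,-.065,.015),(.085,0,.29),(-.05,.0425,.039),(-.019,.0295,.039),(-.05,-.0425,.039),(-.019,-.0295,.039),(.028,-.0295,.039),(.028,.0295,.039))]
crop('top',205,190,110,80,7,'top3',np.array(pts))
E
```

```text
t 4.42 TCPp [-0.2366  0.0441  0.1931] zp [ 0.3   0.02 -0.95] xp [-0.    1.    0.03] q [ 0.78  0.64 -1.    2.34  0.66  0.4   0.59] F [ 0.2 -1.  -0.9] gap 0.0
to (-0.35, 0, 0.2) 30 0 row [-0.175, -0.424, -0.165] [-0.2373, -0.0068, -0.0048]
```

View pics/top3.png

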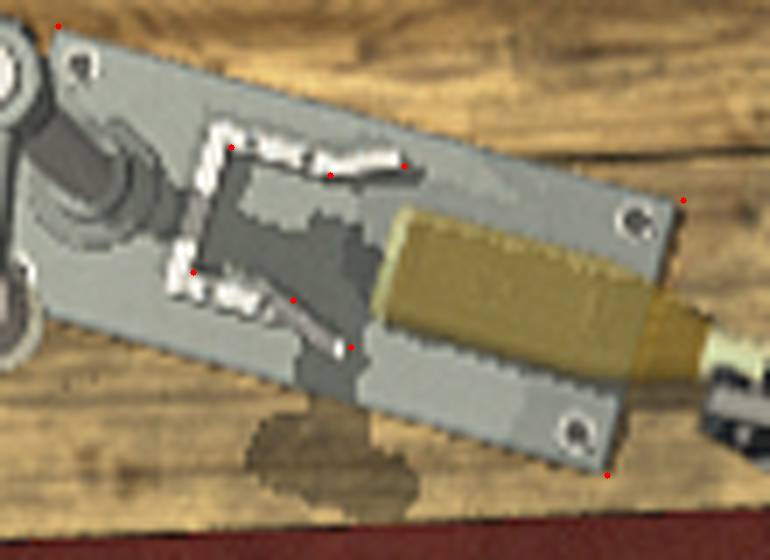

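```bash
python3 - <<'E'
from g import *
t=lambda u,v:(205+u/7-.5,190+v/7-.5)
t1=lambda u,v:(140+u/4-.5,180+v/4-.5)
for a in [(407,207),(387,325),(378,318),(650,278),(628,378)]: print('now',a,np.round(W2P(onz('top',t(*a),.07)),4))
for a in [(490,160),(475,228)]: print('old',np.round(W2P(onz('top',t1(*a),.07)),4))
q=proj('top',[P2W((-.0,y,.0425))for y in(0,)]);
E
```

```text
now (407, 207) [-0.0588 -0.0212  0.07  ]
now (387, 325) [-0.0649  0.0311  0.07  ]
now (378, 318) [-0.0602  0.0292  0.07  ]
now (650, 278) [-0.1697 -0.02    0.07  ]
now (628, 378) [-0.1721  0.0247  0.07  ]
old [-0.0572 -0.0193  0.07  ]
old [-0.0608  0.0341  0.07  ]
```

```bash
python3 - <<'E'
from g import *
to((-.088,.07,.12));to((-.088,.06,.045));
E
```

```text
to (-0.088, 0.07, 0.12) 90 0 row [0.116, 0.521, 0.462] [0.0956, -0.0087, -0.0084]
to (-0.088, 0.06, 0.045) 90 0 row [0.067, 0.434, 0.748] [0.0956, -0.0087, -0.0084]
```

>>> send_rows(targets=[0.1, 0.08, 0.03, 0.03, -0.009, -0.008, 0.116, 0.2, 0.08, 0.06, -0.009, -0.008, 0.116, 0.35, 0.15, 0.0956, -0.009, -0.008, 0.116, 0.5, 0.25, 0.0956, -0.009, -0.008, 0.116, 0.52, 0.37, 0.0956, -0.009, -0.008, 0.116, 0.52, 0.462, 0.0956, -0.009, -0.008, 0.09, 0.48, 0.6, 0.0956, -0.009, -0.008, 0.067, 0.434, 0.748, 0.0956, -0.009, -0.008, 0.067, 0.434, 0.748, 0.0956, -0.009, -0.008, 0.067, 0.434, 0.748, 0.0956, -0.009, -0.008])

```text
time: 5.3
ee_pos: [0.3914, 0.1567, 0.0442]
tcp_rot: [0.001, 0.128, 0.992, -0.002]
force: [0.1, -0.9, 0.8]
finger_gap: 0.0
grip_force: 0.0
```

```bash
python3 - <<'E'
from g import *
show();to((-.088,.045,.045));to((-.088,.034,.045))
E
```

```text
t 5.3 TCPp [-0.0759  0.0664  0.0442] zp [-0. -0. -1.] xp [-0.03  1.   -0.  ] q [-0.42  0.84 -0.12  2.3   1.5   0.09 -0.68] F [-0.9 -0.3  0.8] gap 0.0
to (-0.088, 0.045, 0.045) 90 0 row [-0.084, -0.05, -0.003] [-0.0011, 0.0009, 0.0081]
to (-0.088, 0.034, 0.045) 90 0 row [-0.128, -0.052, -0.003] [-0.0011, 0.0009, 0.0081]
```

>>> send_rows(targets=[-0.04, -0.05, 0, 0, 0, 0.008, -0.075, -0.05, 0, 0, 0, 0.008, -0.085, -0.05, 0, 0, 0, 0.008, -0.092, -0.05, 0, 0, 0, 0.008, -0.1, -0.05, 0, 0, 0, 0.008, -0.108, -0.05, 0, 0, 0, 0.008, -0.116, -0.05, 0, 0, 0, 0.008, -0.122, -0.05, 0, 0, 0, 0.008, -0.128, -0.05, 0, 0, 0, 0.008, -0.128, -0.05, 0, 0, 0, 0.008])

```text
time: 6.13
ee_pos: [0.42, 0.1356, 0.0462]
tcp_rot: [0.002, 0.142, 0.99, 0.0]
force: [-1.6, 1.7, 0.8]
finger_gap: 0.0006
grip_force: 1.0
```

```bash
python3 - <<'E'
from g import *
show()
E
```

```text
t 6.13 TCPp [-0.0883  0.0331  0.0462] zp [ 0. -0. -1.] xp [ 0.  1. -0.] q [-0.27  0.84 -0.24  2.24  1.2   0.19 -0.33] F [1.1 2.  0.8] gap 0.001
```

>>> send_rows(targets=[0.05, 0, 0, 0, 0, 0, 0.1, 0, -0.06, 0, 0, 0, 0.1, -0.05, -0.2, 0, 0, 0, 0.1, -0.15, -0.35, 0, 0, 0, 0.1, -0.3, -0.5, 0, 0, 0, 0.1, -0.45, -0.6, -0.04, 0, 0, 0.05, -0.6, -0.7, -0.08, 0, 0, 0, -0.75, -0.7, -0.12, 0, 0, -0.1, -0.9, -0.7, -0.16, 0, 0, -0.15, -1, -0.7, -0.2, 0, 0])

```text
time: 6.97
ee_pos: [0.3736, -0.0107, 0.197]
tcp_rot: [0.012, 0.14, 0.978, 0.152]
force: [1.0, -0.2, -0.7]
finger_gap: 0.0001
grip_force: 0.0
```

```bash
cat > seg.py <<'E'
from g import *
def seg(im,x0,y0,f):
    H,Wd=im.shape[:2];u,v=np.meshgrid(np.arange(Wd),np.arange(H))
    px=np.stack([x0+(u+.5)/f-.5,y0+(v+.5)/f-.5],-1).reshape(-1,2)
    K,d,E=cam('top');x=cv2.undistortPoints(px[:,None],K,d)[:,0]
    o=-E[:3,:3].T@E[:3,3];D=np.c_[x[:,0],-x[:,1],-np.ones(len(x))]@E[:3,:3]
    P=o+D*((.07-o[2])/D[:,2])[:,None];Q=(P-[p[0],p[1],0])@RP
    b=im.reshape(-1,3).astype(int);m=(b[:,2]-b[:,0]>40)
    for a in np.arange(-.16,-.06,.0125):
        k=m&(Q[:,0]>a)&(Q[:,0]<a+.0125)&(abs(Q[:,1])<.05);print(round(a+.006,3),'y',np.round([Q[k,1].mean(),np.percentile(Q[k,1],3),np.percentile(Q[k,1],97)],4))
    k=m&(abs(Q[:,1])<.018)&(Q[:,0]>-.16)&(Q[:,0]<-.02);print('xmax',np.round(Q[k,0].max(),4))
E
python3 - <<'E'
from seg import *
print('old');seg(cv2.imread('pics/top1.png'),140,180,4)
print('mid');seg(cv2.imread('pics/top3.png'),205,190,7)
show()
print('now');seg(cv2.resize(arm.grab_frame('top')[190:270,205:315,::-1],None,fx=7,fy=7,interpolation=cv2.INTER_CUBIC),205,190,7)
E
```

```text
old
-0.154 y [ 0.0035 -0.0203  0.0272]
-0.142 y [ 0.0036 -0.0206  0.0276]
-0.129 y [ 0.0039 -0.0202  0.0279]
-0.116 y [ 0.004  -0.0202  0.0281]
-0.104 y [ 0.0043 -0.0197  0.0281]
-0.091 y [ 0.0044 -0.0197  0.0283]
-0.079 y [ 0.0046 -0.0193  0.0285]
-0.066 y [ 0.0047 -0.0191  0.0283]
xmax -0.0546
mid
-0.154 y [ 0.0032 -0.0206  0.0269]
-0.142 y [ 0.0034 -0.021   0.0276]
-0.129 y [ 0.0033 -0.0208  0.0273]
-0.116 y [ 0.0035 -0.0208  0.0277]
-0.104 y [ 0.0037 -0.0205  0.0277]
-0.091 y [ 0.0036 -0.0204  0.0275]
-0.079 y [ 0.0037 -0.0203  0.0275]
-0.066 y [ 0.0036 -0.0203  0.0273]
xmax -0.0549
t 6.97 TCPp [-0.2417  0.0371  0.197 ] zp [ 0.3   0.02 -0.95] xp [0.   1.   0.02] q [ 0.81  0.64 -1.02  2.33  0.64  0.42  0.63] F [ 0.1 -1.  -0.7] gap 0.0
now
-0.154 y [ 0.0002 -0.0238  0.024 ]
-0.142 y [-0.0001 -0.0244  0.0241]
-0.129 y [-0.0007 -0.025   0.0234]
-0.116 y [-0.0015 -0.0257  0.0227]
-0.104 y [-0.0019 -0.0263  0.0224]
-0.091 y [-0.0027 -0.0268  0.0213]
-0.079 y [-0.0032 -0.0273  0.0207]
-0.066 y [-0.004  -0.028   0.0199]
xmax -0.0555
```

```bash
python3 - <<'E'
from g import *
show();to((-.235,.042,.03),72);to((-.235,.0215,.03),72)
E
```

```text
t 7.02 TCPp [-0.2527  0.0351  0.1947] zp [ 0.3   0.02 -0.95] xp [0.02 1.   0.02] q [ 0.84  0.65 -1.01  2.32  0.64  0.42  0.63] F [-5.8 -0.9 -3.2] gap 0.0
to (-0.235, 0.042, 0.03) 72 0 row [0.013, -0.13, 0.65] [-0.0032, -0.0051, -0.0098]
to (-0.235, 0.0215, 0.03) 72 0 row [-0.069, -0.128, 0.649] [-0.0032, -0.0051, -0.0098]
```

>>> send_rows(targets=[0.03, 0, 0, 0, 0, 0, 0.03, 0, 0, 0, 0, 0, 0.03, 0, 0, 0, 0, 0, 0.03, 0, 0.1, 0, 0, 0, 0.03, 0, 0.2, 0, 0, 0, 0.03, 0, 0.3, 0, 0, 0, 0.03, 0, 0.4, 0, 0, 0, 0.03, 0, 0.45, 0, 0, 0, 0.03, 0, 0.45, 0, 0, 0, 0.03, 0, 0.45, 0, 0, 0])

```text
time: 7.85
ee_pos: [0.3687, 0.0235, 0.0932]
tcp_rot: [0.004, 0.135, 0.98, 0.145]
force: [-0.4, -0.6, -0.6]
finger_gap: 0.0001
grip_force: 0.0
```

```bash
python3 - <<'E'
from g import *
show();to((-.235,.042,.03),72);to((-.235,.028,.03),72);to((-.235,.0215,.03),72)
E
```

```text
t 7.85 TCPp [-0.2102  0.0513  0.0932] zp [ 0.29  0.03 -0.96] xp [-0.01  1.    0.03] q [ 0.54  0.85 -0.79  2.45  1.73  0.28 -0.46] F [-0.7  0.2 -0.6] gap 0.0
to (-0.235, 0.042, 0.03) 72 0 row [-0.044, -0.168, 0.213] [-0.0078, -0.0106, 0.0008]
to (-0.235, 0.028, 0.03) 72 0 row [-0.1, -0.168, 0.211] [-0.0078, -0.0106, 0.0008]
to (-0.235, 0.0215, 0.03) 72 0 row [-0.126, -0.168, 0.21] [-0.0078, -0.0106, 0.0008]
```

```bash
python3 - <<'E'
from g import *
to((-.29,.045,.14),35)
E
```

```text
to (-0.29, 0.045, 0.14) 35 0 row [-0.015, -0.253, -0.271] [-0.2133, -0.0104, -0.0027]
```

>>> send_rows(targets=[0, -0.04, -0.04, -0.02, 0, 0, 0, -0.08, -0.08, -0.05, 0, 0, -0.01, -0.12, -0.12, -0.08, 0, 0, -0.015, -0.16, -0.16, -0.11, 0, 0, -0.015, -0.2, -0.2, -0.14, 0, 0, -0.015, -0.25, -0.24, -0.17, 0, 0, -0.015, -0.25, -0.27, -0.2, -0.01, -0.003, -0.015, -0.25, -0.27, -0.213, -0.01, -0.003, -0.015, -0.25, -0.27, -0.213, -0.01, -0.003, -0.015, -0.25, -0.27, -0.213, -0.01, -0.003])

```text
time: 8.68
ee_pos: [0.352, -0.0564, 0.1392]
tcp_rot: [0.064, 0.127, 0.876, 0.46]
force: [0.0, 0.3, -0.9]
finger_gap: 0.0
grip_force: 0.0
```

```bash
python3 - <<'E'
from g import *
show();to((-.29,.045,.14),35);to((-.23,.042,.035),35)
E
```

```text
t 8.68 TCPp [-0.2916  0.0451  0.1392] zp [ 0.82 -0.   -0.57] xp [0. 1. 0.] q [ 1.46  1.42 -1.4   2.27  0.78  0.58  0.98] F [ 0.3  0.1 -0.9] gap 0.0
to (-0.29, 0.045, 0.14) 35 0 row [-0.001, 0.006, 0.003] [0.0021, 0.0003, -0.0019]
to (-0.23, 0.042, 0.035) 35 0 row [-0.013, -0.203, 0.44] [0.0021, 0.0003, -0.0019]
```

>>> send_rows(targets=[-0.013, -0.02, 0.04, 0, 0, 0, -0.013, -0.04, 0.09, 0, 0, 0, -0.013, -0.06, 0.14, 0, 0, 0, -0.013, -0.09, 0.2, 0, 0, 0, -0.013, -0.12, 0.26, 0, 0, 0, -0.013, -0.15, 0.32, 0, 0, 0, -0.013, -0.175, 0.38, 0, 0, 0, -0.013, -0.2, 0.44, 0, 0, 0, -0.013, -0.2, 0.44, 0, 0, 0, -0.013, -0.2, 0.44, 0, 0, 0])

```text
time: 9.52
ee_pos: [0.3716, 0.0032, 0.0355]
tcp_rot: [0.062, 0.125, 0.879, 0.457]
force: [0.6, 0.5, -0.2]
finger_gap: -0.0004
grip_force: 0.0
```

```bash
python3 - <<'E'
from g import *
show();to((-.23,.03,.035),35);to((-.23,.0215,.035),35)
E
```

```text
t 9.52 TCPp [-0.2289  0.0429  0.0355] zp [ 0.82  0.   -0.58] xp [-0.  1.  0.] q [ 1.21  1.46 -1.03  2.3   1.16  0.2   0.79] F [ 0.6 -0.4 -0.2] gap -0.0
to (-0.23, 0.03, 0.035) 35 0 row [-0.051, -0.004, -0.003] [-0.0007, -0.0012, -0.0007]
to (-0.23, 0.0215, 0.035) 35 0 row [-0.085, -0.004, -0.003] [-0.0007, -0.0012, -0.0007]
```

>>> send_rows(targets=[-0.03, 0, 0, 0, 0, 0, -0.05, 0, 0, 0, 0, 0, -0.056, 0, 0, 0, 0, 0, -0.062, 0, 0, 0, 0, 0, -0.068, 0, 0, 0, 0, 0, -0.074, 0, 0, 0, 0, 0, -0.08, 0, 0, 0, 0, 0, -0.085, 0, 0, 0, 0, 0, -0.085, 0, 0, 0, 0, 0, -0.085, 0, 0, 0, 0, 0])

```text
time: 10.35
ee_pos: [0.3923, -0.0046, 0.0359]
tcp_rot: [0.065, 0.127, 0.878, 0.457]
force: [0.1, -0.3, 0.5]
finger_gap: -0.0002
grip_force: 0.0
```

```bash
cat >> seg.py <<'E'
def now(): seg(cv2.resize(arm.grab_frame('top')[190:270,205:315,::-1],None,fx=7,fy=7,interpolation=cv2.INTER_CUBIC),205,190,7)
E
python3 - <<'E'
from seg import *
show();now()
E
```

```text
t 10.35 TCPp [-0.2306  0.0208  0.0359] zp [ 0.82 -0.   -0.57] xp [0. 1. 0.] q [ 1.23  1.5  -1.1   2.25  1.09  0.29  0.84] F [-0.3 -0.2  0.5] gap -0.0
-0.154 y [-0.0019 -0.0257  0.0218]
-0.142 y [-0.0021 -0.0264  0.022 ]
-0.129 y [-0.0021 -0.0263  0.0219]
-0.116 y [-0.0023 -0.0263  0.0216]
-0.104 y [-0.0019 -0.0263  0.0223]
-0.091 y [-0.0021 -0.026   0.0217]
-0.079 y [-0.0021 -0.026   0.0217]
-0.066 y [-0.0021 -0.0259  0.0216]
xmax -0.0562
```

```bash
python3 - <<'E'
from g import *
show();to((-.3,.03,.14),50);to((-.2,.0,.36),90);print(arm.camera_params('wrist'))
E
```

```text
t 10.4 TCPp [-0.2306  0.0208  0.036 ] zp [ 0.82 -0.   -0.57] xp [0. 1. 0.] q [ 1.23  1.5  -1.1   2.25  1.09  0.29  0.84] F [0.2 0.2 0.3] gap 0.0
to (-0.3, 0.03, 0.14) 50 0 row [0.037, 0.181, -0.466] [0.0833, 0.0005, -0.0016]
to (-0.2, 0.0, 0.36) 90 0 row [-0.079, 1.132, -0.643] [0.3056, -0.0001, -0.0018]
{'fx': 296.03399742415587, 'fy': 296.03399742415587, 'cx': 279.9999248933539, 'cy': 210.5662883862545, 'distortion': array([-0.01434816,  0.        ,  0.        ,  0.        ,  0.        ]), 'mount': array([[-3.37109837e-04,  9.56779457e-01,  2.90814299e-01,
         7.48365618e-02],
       [ 9.99999943e-01,  3.21891179e-04,  1.00170282e-04,
        -2.01198316e-04],
       [ 2.23031091e-06,  2.90814316e-01, -9.56779511e-01,
        -1.43332137e-01],
       [ 0.00000000e+00,  0.00000000e+00,  0.00000000e+00,
         1.00000000e+00]])}
```

>>> send_rows(targets=[0.03, 0.02, -0.05, 0, 0, 0, 0.037, 0.08, -0.2, 0.02, 0, 0, 0.037, 0.15, -0.35, 0.05, 0, 0, 0.037, 0.3, -0.5, 0.083, 0, 0, 0, 0.45, -0.6, 0.12, 0, 0, -0.03, 0.6, -0.65, 0.16, 0, 0, -0.06, 0.75, -0.65, 0.2, 0, 0, -0.08, 0.9, -0.65, 0.24, 0, 0, -0.08, 0.95, -0.65, 0.28, 0, 0, -0.08, 1, -0.65, 0.305, 0, 0])

```text
time: 11.23
ee_pos: [0.417, 0.0039, 0.3387]
tcp_rot: [0.004, 0.14, 0.99, -0.001]
force: [-0.1, 0.8, -0.7]
finger_gap: -0.0
grip_force: 0.0
```

```bash
python3 - <<'E'
from g import *
show();to((-.11,-.06,.28),90)
E
```

```text
t 11.23 TCPp [-0.2156 -0.0006  0.3387] zp [-0.   -0.01 -1.  ] xp [-0.    1.   -0.01] q [ 0.73  0.5  -1.3   1.96  0.56  1.1   0.48] F [ 0.8  0.3 -0.7] gap -0.0
to (-0.11, -0.06, 0.28) 90 0 row [-0.236, 0.422, 0.237] [-0.0001, 0.0024, 0.0001]
```

>>> send_rows(targets=[-0.05, 0.1, 0.05, 0, 0, 0, -0.1, 0.2, 0.1, 0, 0, 0, -0.15, 0.3, 0.15, 0, 0, 0, -0.2, 0.4, 0.2, 0, 0, 0, -0.236, 0.42, 0.237, 0, 0.002, 0, -0.236, 0.42, 0.237, 0, 0.002, 0, -0.236, 0.42, 0.237, 0, 0.002, 0, -0.236, 0.42, 0.237, 0, 0.002, 0, -0.236, 0.42, 0.237, 0, 0.002, 0, -0.236, 0.42, 0.237, 0, 0.002, 0])

```text
time: 12.07
ee_pos: [0.5007, 0.0831, 0.2752]
tcp_rot: [-0.004, 0.143, 0.99, 0.001]
force: [0.4, 0.5, -0.6]
finger_gap: -0.0002
grip_force: 0.0
```

```bash
cat >> g.py <<'E'
def wcam():
    S,e,Rw=state();T=np.eye(4);T[:3,:3]=Rw;T[:3,3]=e
    q=arm.camera_params('wrist');E=np.linalg.inv(T@np.array(q["mount"]))
    K=np.array([[q["fx"],0,q["cx"]],[0,q["fy"],q["cy"]],[0,0,1.]]);return K,np.array(q["distortion"]),E
E
python3 - <<'E'
import h; from g import *
show();k=wcam();np.savez('wc.npz',K=k[0],d=k[1],E=k[2])
old=h.cam;h.cam=lambda n:k if n=='wrist' else old(n)
L=np.array([P2W(x) for x in ((-.175,-.065,.015),(-.175,.065,.015),(-.05,.0425,.039),(-.019,.0295,.039),(-.05,-.0425,.039),(-.019,-.0295,.039),(.028,-.0295,.039),(.028,.0295,.039))])
print(h.proj('wrist',L).round(0).tolist())
im=arm.grab_frame('wrist')[:,:,::-1].copy();cv2.imwrite('pics/wraw.png',im)
h.crop('wrist',0,0,560,420,1.42,'w1',L)
E
```

```text
t 12.07 TCPp [-0.1163 -0.059   0.2752] zp [ 0.    0.01 -1.  ] xp [0.   1.   0.01] q [ 0.4   0.69 -1.13  1.83  0.69  1.1   0.3 ] F [ 0.6 -0.3 -0.6] gap -0.0
[[238.0, 184.0], [233.0, 82.0], [335.0, 99.0], [360.0, 110.0], [332.0, 169.0], [357.0, 159.0], [393.0, 159.0], [398.0, 110.0]]
```

View pics/w1.png

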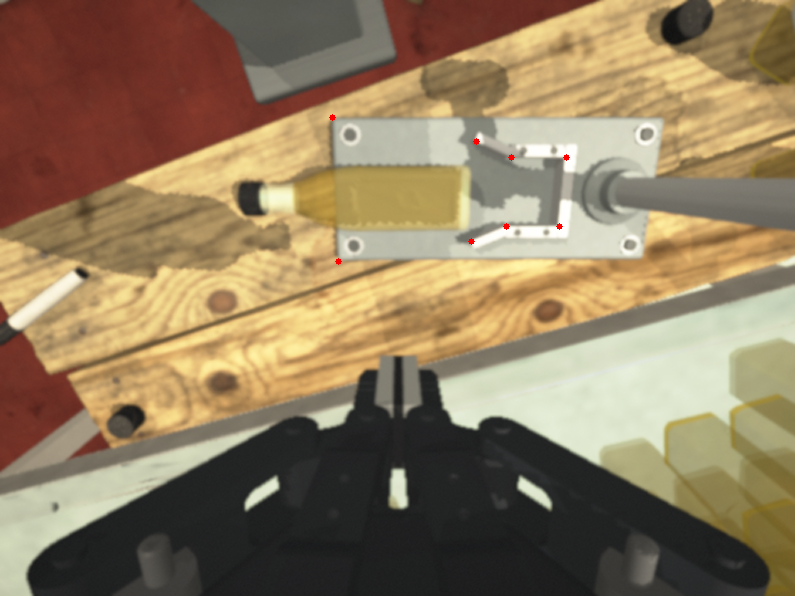

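```bash
python3 - <<'E'
import h; from g import *
z=np.load('wc.npz');k=(z['K'],z['d'],z['E']);h.cam=lambda n:k
f=lambda u,v:(u/1.42-.5,v/1.42-.5)
for nm,a,zz in [('plateF+',(333,118),.015),('plateF-',(336,259),.015),('plateB+',(663,118),.015),('plateB-',(641,258),.015),('cheek+',(530,157),.039),('cheek-',(530,226),.039),('body+bot',(466,167),.065),('body-bot',(466,230),.065),('body+sh',(345,166),.065),('body-sh',(345,230),.065),('cap',(238,198),.0425)]:
    print(nm,np.round(W2P(h.onz('w',f(*a),zz)),4))
im=cv2.imread('pics/wraw.png').astype(int)
for u in (250,290,325,380): print(u,[tuple(im[v,u]) for v in (range(112,124) if u<350 else range(106,114))],'|',[tuple(im[v,u]) for v in (range(156,168) if u<350 else range(156,164))])
E
```

```text
plateF+ [-0.1741  0.0647  0.015 ]
plateF- [-0.1773 -0.0626  0.015 ]
plateB+ [0.1211 0.064  0.015 ]
plateB- [ 0.1207 -0.0631  0.015 ]
cheek+ [-0.0031  0.0299  0.039 ]
cheek- [ 0.0017 -0.0289  0.039 ]
body+bot [-0.0619  0.0214  0.065 ]
body-bot [-0.0599 -0.029   0.065 ]
body+sh [-0.1591  0.0226  0.065 ]
body-sh [-0.1612 -0.0285  0.065 ]
cap [-0.2563 -0.0028  0.0425]
250 [(np.int64(171), np.int64(188), np.int64(187)), (np.int64(171), np.int64(189), np.int64(187)), (np.int64(169), np.int64(187), np.int64(185)), (np.int64(155), np.int64(174), np.int64(174)), (np.int64(121), np.int64(149), np.int64(154)), (np.int64(87), np.int64(130), np.int64(146)), (np.int64(76), np.int64(132), np.int64(152)), (np.int64(78), np.int64(140), np.int64(161)), (np.int64(80), np.int64(146), np.int64(168)), (np.int64(83), np.int64(150), np.int64(173)), (np.int64(83), np.int64(153), np.int64(176)), (np.int64(85), np.int64(155), np.int64(179))] | [(np.int64(81), np.int64(149), np.int64(172)), (np.int64(84), np.int64(151), np.int64(174)), (np.int64(94), np.int64(160), np.int64(183)), (np.int64(107), np.int64(172),
[... 2715 characters left out ...]
64(252), np.int64(254), np.int64(255)), (np.int64(251), np.int64(254), np.int64(254)), (np.int64(243), np.int64(250), np.int64(252)), (np.int64(213), np.int64(227), np.int64(230)), (np.int64(172), np.int64(189), np.int64(191)), (np.int64(168), np.int64(184), np.int64(184)), (np.int64(172), np.int64(190), np.int64(188))] | [(np.int64(124), np.int64(134), np.int64(134)), (np.int64(123), np.int64(135), np.int64(135)), (np.int64(142), np.int64(154), np.int64(157)), (np.int64(202), np.int64(219), np.int64(221)), (np.int64(245), np.int64(251), np.int64(251)), (np.int64(252), np.int64(254), np.int64(254)), (np.int64(252), np.int64(254), np.int64(254)), (np.int64(252), np.int64(254), np.int64(254))]
```

```bash
python3 - <<'E'
from g import *
show();to((-.132,-.058,.12),90);to((-.132,-.058,.045),90)
E
```

```text
t 12.17 TCPp [-0.1161 -0.0592  0.2751] zp [ 0.    0.01 -1.  ] xp [0.   1.   0.01] q [ 0.4   0.69 -1.13  1.83  0.69  1.1   0.3 ] F [-0.8 -0.1 -0.8] gap 0.0
to (-0.132, -0.058, 0.12) 90 0 row [-0.001, -0.065, 0.62] [0.0005, -0.0027, -0.0016]
to (-0.132, -0.058, 0.045) 90 0 row [-0.003, -0.065, 0.92] [0.0005, -0.0027, -0.0016]
```

>>> send_rows(targets=[0, -0.06, 0.14, 0, -0.003, -0.002, 0, -0.065, 0.28, 0, -0.003, -0.002, 0, -0.065, 0.42, 0, -0.003, -0.002, 0, -0.065, 0.56, 0, -0.003, -0.002, 0, -0.065, 0.7, 0, -0.003, -0.002, -0.003, -0.065, 0.82, 0, -0.003, -0.002, -0.003, -0.065, 0.92, 0, -0.003, -0.002, -0.003, -0.065, 0.92, 0, -0.003, -0.002, -0.003, -0.065, 0.92, 0, -0.003, -0.002, -0.003, -0.065, 0.92, 0, -0.003, -0.002])

```text
time: 13.0
ee_pos: [0.4961, 0.0695, 0.0461]
tcp_rot: [0.001, 0.139, 0.99, 0.002]
force: [0.5, 1.4, 0.2]
finger_gap: 0.0002
grip_force: 0.0
```

```bash
python3 - <<'E'
from g import *
show();to((-.132,-.044,.045),90);to((-.132,-.0385,.045),90)
E
```

```text
t 13.0 TCPp [-0.1306 -0.0584  0.0461] zp [ 0. -0. -1.] xp [-0.  1. -0.] q [ 0.24  0.98 -0.81  2.05  1.21  0.7  -0.11] F [ 1.5 -0.1  0.2] gap 0.0
to (-0.132, -0.044, 0.045) 90 0 row [0.058, -0.006, 0.004] [0.0011, 0.0006, 0.0006]
to (-0.132, -0.0385, 0.045) 90 0 row [0.08, -0.005, 0.004] [0.0011, 0.0006, 0.0006]
```

>>> send_rows(targets=[0.04, 0, 0, 0, 0, 0, 0.055, 0, 0, 0, 0, 0, 0.06, 0, 0, 0, 0, 0, 0.065, 0, 0, 0, 0, 0, 0.07, 0, 0, 0, 0, 0, 0.075, 0, 0, 0, 0, 0, 0.08, 0, 0, 0, 0, 0, 0.08, 0, 0, 0, 0, 0, 0.08, 0, 0, 0, 0, 0, 0.08, 0, 0, 0, 0, 0])

```text
time: 13.83
ee_pos: [0.4766, 0.0746, 0.0447]
tcp_rot: [0.001, 0.139, 0.99, 0.001]
force: [4.5, -1.8, 2.9]
finger_gap: -0.0
grip_force: 2.4
```

>>> send_rows(targets=[-0.04, 0, -0.01, 0, 0, 0, -0.08, 0, -0.1, 0, 0, 0, -0.08, 0.03, -0.25, 0, 0, 0, -0.08, 0.06, -0.4, 0, 0, 0, -0.08, 0.06, -0.55, 0, 0, 0, -0.08, 0.06, -0.7, 0, 0, 0, -0.08, 0.06, -0.85, 0, 0, 0, -0.08, 0.06, -0.92, 0, 0, 0, -0.08, 0.06, -0.92, 0, 0, 0, -0.08, 0.06, -0.92, 0, 0, 0])

```text
time: 14.67
ee_pos: [0.4981, 0.0831, 0.2743]
tcp_rot: [-0.0, 0.139, 0.99, 0.001]
force: [0.6, -0.3, -0.8]
finger_gap: -0.0001
grip_force: 0.0
```

```bash
python3 - <<'E'
import h; from g import *
show();k=wcam();h.cam=lambda n:k
im=arm.grab_frame('wrist').astype(int);np.save('w2.npy',im)
# olive edge (R-B>45) per x station
for X in (-.16,-.13,-.10,-.075):
    ys=np.arange(-.045,.045,.0005);uv=h.proj('w',[P2W((X,y,.06)) for y in ys]).astype(np.float32)
    d=(im[:,:,0]-im[:,:,2]).astype(np.float32);v=cv2.remap(d,uv[None,:,0],uv[None,:,1],cv2.INTER_LINEAR)[0]
    k2=ys[v>35];print(X,round(k2.min(),4),round(k2.max(),4),'mid',round((k2.min()+k2.max())/2,4))
E
```

```text
t 14.67 TCPp [-0.117  -0.0565  0.2743] zp [ 0.  0. -1.] xp [-0.  1.  0.] q [ 0.39  0.67 -1.11  1.84  0.69  1.07  0.31] F [-0.2 -0.6 -0.8] gap -0.0
-0.16 -0.0245 0.0275 mid 0.0015
-0.13 -0.0255 0.0275 mid 0.001
-0.1 -0.026 0.0265 mid 0.0003
-0.075 -0.026 0.026 mid 0.0
```

```bash
python3 - <<'E'
from g import *
to((-.33,0,.22),45);to((-.33,0,.14),45)
E
```

```text
to (-0.33, 0, 0.22) 45 0 row [0.227, -0.849, 0.214] [-0.25, -0.0011, 0.0005]
to (-0.33, 0, 0.14) 45 0 row [0.226, -0.849, 0.534] [-0.25, -0.0011, 0.0005]
```

>>> send_rows(targets=[0.02, -0.09, 0, -0.03, 0, 0, 0.05, -0.18, 0, -0.06, 0, 0, 0.08, -0.28, 0, -0.09, 0, 0, 0.11, -0.38, 0, -0.12, 0, 0, 0.14, -0.48, 0, -0.15, 0, 0, 0.17, -0.58, 0, -0.18, 0, 0, 0.2, -0.68, 0.05, -0.21, 0, 0, 0.226, -0.76, 0.1, -0.24, 0, 0, 0.226, -0.85, 0.15, -0.25, 0, 0, 0.226, -0.85, 0.21, -0.25, 0, 0], jaw=0.41)

```text
time: 15.55
ee_pos: [0.3839, -0.1094, 0.2172]
tcp_rot: [0.052, 0.134, 0.913, 0.382]
force: [1.0, -0.5, -0.5]
finger_gap: 0.0598
grip_force: 0.0
```

```bash
python3 - <<'E'
from g import *
show();to((-.32,0,.09),15)
E
```

```text
t 15.55 TCPp [-3.337e-01 -2.000e-04  2.172e-01] zp [ 0.71  0.   -0.7 ] xp [0.01 1.   0.01] q [ 1.43  1.11 -1.41  2.11  0.46  0.72  1.17] F [-0.2 -1.1 -0.5] gap 0.06
to (-0.32, 0, 0.09) 15 0 row [-0.003, -0.324, 0.396] [-0.1644, 0.0007, -0.0034]
```

>>> send_rows(targets=[0, -0.03, 0.04, -0.02, 0, 0, 0, -0.06, 0.08, -0.04, 0, 0, 0, -0.1, 0.12, -0.06, 0, 0, 0, -0.13, 0.16, -0.08, 0, 0, 0, -0.17, 0.2, -0.1, 0, 0, 0, -0.2, 0.25, -0.12, 0, 0, 0, -0.24, 0.3, -0.14, 0, 0, 0, -0.28, 0.35, -0.16, 0, 0, 0, -0.324, 0.396, -0.164, 0, -0.003, 0, -0.324, 0.396, -0.164, 0, -0.003])

```text
time: 16.38
ee_pos: [0.3884, -0.0907, 0.0899]
tcp_rot: [0.083, 0.108, 0.786, 0.603]
force: [0.4, -0.3, -0.3]
finger_gap: 0.0603
grip_force: 0.0
```

```bash
python3 - <<'E'
from g import *
show();to((-.32,0,.09),15)
E
```

```text
t 16.38 TCPp [-0.3144  0.0006  0.0899] zp [ 0.97  0.01 -0.26] xp [-0.01  1.    0.  ] q [ 1.54  1.75 -1.35  1.96  0.48  0.83  1.51] F [-0.2 -0.4 -0.3] gap 0.06
to (-0.32, 0, 0.09) 15 0 row [-0.002, -0.005, -0.022] [-0.0004, -0.0024, 0.0005]
```

```bash
python3 - <<'E'
from g import *
to((-.30,0.001,.0484),10);to((-.2159,.001,.0484),10)
E
```

```text
to (-0.3, 0.001, 0.0484) 10 0 row [0.001, -0.145, 0.099] [-0.0282, -0.0024, 0.0004]
to (-0.2159, 0.001, 0.0484) 10 0 row [-0.002, -0.058, 0.424] [-0.0282, -0.0024, 0.0004]
```

>>> send_rows(targets=[0, -0.05, 0.03, -0.01, -0.002, 0, 0, -0.1, 0.06, -0.02, -0.002, 0, 0, -0.145, 0.099, -0.028, -0.002, 0, 0, -0.145, 0.099, -0.028, -0.002, 0, 0, -0.145, 0.099, -0.028, -0.002, 0, 0, -0.145, 0.099, -0.028, -0.002, 0, 0, -0.145, 0.099, -0.028, -0.002, 0, 0, -0.145, 0.099, -0.028, -0.002, 0, 0, -0.145, 0.099, -0.028, -0.002, 0, 0, -0.145, 0.099, -0.028, -0.002, 0])

```text
time: 17.22
ee_pos: [0.3942, -0.0798, 0.0534]
tcp_rot: [0.094, 0.104, 0.761, 0.633]
force: [0.2, 0.3, -0.0]
finger_gap: 0.0606
grip_force: 0.0
```

```bash
python3 - <<'E'
import h; from g import *
show();to((-.2159,.001,.0484),10)
k=wcam();old=h.cam;h.cam=lambda n:k if n=='wrist' else old(n)
a=arm.grab_frame('side')[150:300,200:340,::-1];b=arm.grab_frame('wrist')[:,:,::-1]
cv2.imwrite('pics/c1.png',np.hstack([cv2.resize(a,(373,400),interpolation=cv2.INTER_CUBIC),cv2.resize(b,(427,400)) if 0 else cv2.resize(b,(427,320)).copy() if 0 else np.vstack([cv2.resize(b,(427,320)),np.zeros((80,427,3),np.uint8)])]))
E
```

```text
t 17.22 TCPp [-0.3024 -0.0019  0.0534] zp [ 0.98 -0.   -0.18] xp [-0.    1.   -0.01] q [ 1.54  1.87 -1.33  1.9   0.5   0.87  1.59] F [ 0.4 -0.1 -0. ] gap 0.061
to (-0.2159, 0.001, 0.0484) 10 0 row [0.012, 0.043, 0.344] [-0.0022, 0.0004, 0.0033]
```

View pics/c1.png

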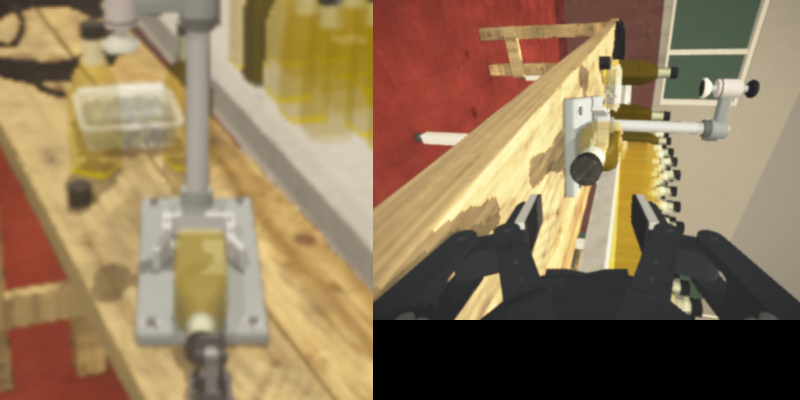

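>>> send_rows(targets=[0.01, -0.02, 0.004, 0, 0, 0.003, 0.012, -0.02, 0.004, -0.002, 0, 0.003, 0.012, -0.01, 0.055, -0.002, 0, 0.003, 0.012, 0, 0.11, -0.002, 0, 0.003, 0.012, 0.01, 0.165, -0.002, 0, 0.003, 0.012, 0.02, 0.22, -0.002, 0, 0.003, 0.012, 0.03, 0.275, -0.002, 0, 0.003, 0.012, 0.038, 0.32, -0.002, 0, 0.003, 0.012, 0.043, 0.344, -0.002, 0, 0.003, 0.012, 0.043, 0.344, -0.002, 0, 0.003])

```text
time: 18.15
ee_pos: [0.4152, 0.0062, 0.0517]
tcp_rot: [0.091, 0.106, 0.757, 0.639]
force: [-0.0, 2.2, 10.8]
finger_gap: 0.06
grip_force: 0.2
```

```bash
python3 - <<'E'
from g import *
show();to((-.2159,.001,.0484),10)
E
```

```text
t 18.15 TCPp [-0.2139  0.0018  0.0517] zp [ 0.99  0.   -0.17] xp [-0.  1. -0.] q [ 1.42  1.9  -1.29  2.02  0.57  0.62  1.5 ] F [ 2.1  0.6 10.8] gap 0.06
to (-0.2159, 0.001, 0.0484) 10 0 row [-0.003, -0.014, -0.006] [0.0019, -0.0002, 0.0007]
```

```bash
cat > lift.py <<'E'
from g import *
def pose(th,be,g=.06,d=.027,r=.007,H=(-.059,.015),y=.001):
    t=np.radians(th);a=np.radians(th+be);u=np.array([-np.cos(t),np.sin(t)]);n=np.array([np.sin(t),np.cos(t)])
    zt=np.array([np.cos(a),-np.sin(a)]);yt=np.array([np.sin(a),np.cos(a)])
    P=np.array(H)+u*.194+n*.0125+d*zt+g/2*yt+r*zt
    return np.array([P[0],y,P[1]]),th+be
def rows(seq,frm):
    e,Rw=P2W(frm[0]),RP@rot(*frm[1:]);out=[]
    for k in seq:
        P,a=pose(*k[:2],**(k[2] if len(k)>2 else {}));d=Rw.T@(P2W(P)-e)/.25;w=R.from_matrix(Rw.T@RP@rot(a)).as_rotvec()/np.pi
        out+=[*np.round(d,3),*np.round(w,3)]
    print([float(x)+0 for x in out],'end',np.round(P,4),a)
E
python3 - <<'E'
from lift import *
print(pose(0,10))
S=[(th,be) for th,be in zip([0,1,3,5,7.5,10,12.5,15,17.5,20],[10,9.5,9,8.5,8,7.5,7,6.5,6,5])]
rows(S,((-.2159,.001,.0484),10))
E
```

```text
(array([-0.21430709,  0.001     ,  0.05114019]), 10)
[0.0, 0.012, 0.004, 0.0, 0.0, 0.0, 0.0, 0.024, 0.004, 0.003, 0.0, 0.0, 0.0, 0.048, 0.005, 0.011, 0.0, 0.0, 0.0, 0.071, 0.007, 0.019, 0.0, 0.0, 0.0, 0.1, 0.011, 0.031, 0.0, 0.0, 0.0, 0.129, 0.016, 0.042, 0.0, 0.0, 0.0, 0.157, 0.022, 0.053, 0.0, 0.0, 0.0, 0.185, 0.03, 0.064, 0.0, 0.0, 0.0, 0.213, 0.039, 0.075, 0.0, 0.0, 0.0, 0.242, 0.048, 0.083, 0.0, 0.0] end [-0.1935  0.001   0.1059] 25
```

>>> send_rows(targets=[0, 0.012, 0.004, 0, 0, 0, 0, 0.024, 0.004, 0.003, 0, 0, 0, 0.048, 0.005, 0.011, 0, 0, 0, 0.071, 0.007, 0.019, 0, 0, 0, 0.1, 0.011, 0.031, 0, 0, 0, 0.129, 0.016, 0.042, 0, 0, 0, 0.157, 0.022, 0.053, 0, 0, 0, 0.185, 0.03, 0.064, 0, 0, 0, 0.213, 0.039, 0.075, 0, 0, 0, 0.242, 0.048, 0.083, 0, 0])

```text
time: 18.98
ee_pos: [0.4213, 0.0257, 0.1056]
tcp_rot: [0.076, 0.119, 0.835, 0.531]
force: [-0.1, 0.5, -1.9]
finger_gap: 0.0603
grip_force: 0.7
```

```bash
python3 - <<'E'
import h;from lift import *
show()
k=wcam();old=h.cam;h.cam=lambda n:k if n=='wrist' else old(n)
im=arm.grab_frame('wrist');cv2.imwrite('pics/w3.png',im[:,:,::-1])
# dark cap blob in front of jaws
g=im.max(2);m=((g<70)&(np.arange(420)[:,None]<300)).astype(np.uint8)
n,l,s,c=cv2.connectedComponentsWithStats(m)
print([(s[i].tolist(),c[i].round(1).tolist()) for i in range(1,n) if s[i][4]>150])
P,a=pose(20,5);t=np.radians(20);H=np.array([-.059,.015]);u=np.array([-np.cos(t),np.sin(t)]);nn=np.array([np.sin(t),np.cos(t)]);q=H+u*.194+nn*.0275
print('pred cap end px',h.proj('wrist',P2W((q[0],.001,q[1]))))
S=[(20+2.5*i,5-.5*i) for i in range(1,11)]
rows(S,(P,a))
E
```

```text
t 18.98 TCPp [-0.1935  0.0013  0.1056] zp [ 0.91 -0.   -0.42] xp [ 0.  1. -0.] q [ 1.23  1.5  -1.2   2.22  0.61  0.28  1.24] F [ 0.4  0.2 -1.9] gap 0.06
[([361, 12, 34, 57, 1186], [379.7, 42.2]), ([308, 67, 17, 20, 292], [315.7, 76.2]), ([437, 77, 17, 22, 288], [445.5, 87.6]), ([378, 98, 22, 12, 162], [387.7, 103.5]), ([426, 153, 13, 18, 189], [432.0, 161.9]), ([438, 197, 12, 31, 207], [444.0, 211.7]), ([200, 255, 80, 45, 2394], [238.0, 278.5]), ([340, 257, 21, 43, 603], [348.0, 282.7]), ([363, 265, 35, 35, 355], [377.4, 287.1]), ([163, 266, 35, 34, 354], [182.4, 287.4]), ([432, 276, 14, 20, 167], [439.8, 285.7])]
pred cap end px [[245.06606316 306.39729904]]
[0.0, 0.029, 0.004, 0.011, 0.0, 0.0, 0.0, 0.058, 0.009, 0.022, 0.0, 0.0, 0.0, 0.087, 0.016, 0.033, 0.0, 0.0, 0.0, 0.115, 0.024, 0.044, 0.0, 0.0, 0.0, 0.143, 0.033, 0.056, 0.0, 0.0, 0.0, 0.171, 0.044, 0.067, 0.0, 0.0, 0.0, 0.198, 0.056, 0.078, 0.0, 0.0, 0.0, 0.225, 0.069, 0.089, 0.0, 0.0, 0.0, 0.251, 0.083, 0.1, 0.0, 0.0, 0.0, 0.276, 0.098, 0.111, 0.0, 0.0] end [-0.1421  0.001   0.1582] 45.0
```

>>> send_rows(targets=[0, 0.029, 0.004, 0.011, 0, 0, 0, 0.058, 0.009, 0.022, 0, 0, 0, 0.087, 0.016, 0.033, 0, 0, 0, 0.115, 0.024, 0.044, 0, 0, 0, 0.143, 0.033, 0.056, 0, 0, 0, 0.171, 0.044, 0.067, 0, 0, 0, 0.198, 0.056, 0.078, 0, 0, 0, 0.225, 0.069, 0.089, 0, 0, 0, 0.251, 0.083, 0.1, 0, 0, 0, 0.276, 0.098, 0.111, 0, 0])

```text
time: 19.87
ee_pos: [0.434, 0.0703, 0.154]
tcp_rot: [0.054, 0.13, 0.911, 0.389]
force: [-0.3, -1.3, 0.1]
finger_gap: 0.0602
grip_force: 0.4
```

```bash
python3 - <<'E'
import h;from lift import *
show()
P,a=pose(45,0)
rows([(45+2*i,-.5*i) for i in range(1,11)],(P,a))
E
```

```text
t 19.87 TCPp [-0.1471  0.0015  0.154 ] zp [ 0.72  0.   -0.69] xp [0. 1. 0.] q [ 0.89  1.04 -1.05  2.33  0.93  0.05  0.56] F [-1.3 -0.1  0.1] gap 0.06
[0.0, 0.023, 0.005, 0.008, 0.0, 0.0, 0.0, 0.047, 0.011, 0.017, 0.0, 0.0, 0.0, 0.07, 0.018, 0.025, 0.0, 0.0, 0.0, 0.093, 0.026, 0.033, 0.0, 0.0, 0.0, 0.115, 0.035, 0.042, 0.0, 0.0, 0.0, 0.137, 0.044, 0.05, 0.0, 0.0, 0.0, 0.159, 0.055, 0.058, 0.0, 0.0, 0.0, 0.181, 0.066, 0.067, 0.0, 0.0, 0.0, 0.202, 0.078, 0.075, 0.0, 0.0, 0.0, 0.223, 0.09, 0.083, 0.0, 0.0] end [-0.0867  0.001   0.1817] 60.0
```

>>> send_rows(targets=[0, 0.023, 0.005, 0.008, 0, 0, 0, 0.047, 0.011, 0.017, 0, 0, 0, 0.07, 0.018, 0.025, 0, 0, 0, 0.093, 0.026, 0.033, 0, 0, 0, 0.115, 0.035, 0.042, 0, 0, 0, 0.115, 0.035, 0.042, 0, 0, 0, 0.137, 0.044, 0.05, 0, 0, 0, 0.137, 0.044, 0.05, 0, 0, 0, 0.159, 0.055, 0.058, 0, 0, 0, 0.159, 0.055, 0.058, 0, 0])

```text
time: 20.7
ee_pos: [0.4452, 0.1076, 0.1744]
tcp_rot: [0.043, 0.133, 0.942, 0.306]
force: [-0.0, 0.2, -0.2]
finger_gap: 0.0604
grip_force: 0.0
```

```bash
python3 - <<'E'
import h;from lift import *
show();print(pose(59,-3.5))
k=wcam();old=h.cam;h.cam=lambda n:k if n=='wrist' else old(n)
im=arm.grab_frame('wrist')[:,:,::-1].copy();cv2.imwrite('pics/w4.png',im)
for th in (55,59,63):
    t=np.radians(th);H=np.array([-.059,.015]);u=np.array([-np.cos(t),np.sin(t)]);nn=np.array([np.sin(t),np.cos(t)])
    print(th,[h.proj('wrist',P2W((*(lambda q:(q[0],.001,q[1]))(H+u*s+nn*n),)))[0].round(0).tolist() for s,n in ((.194,.0275),(.194,.0425),(.108,.055),(0,.055))])
E
```

```text
t 20.7 TCPp [-0.1081  0.0011  0.1744] zp [ 0.59  0.   -0.81] xp [-0.  1. -0.] q [ 0.66  0.84 -0.97  2.31  1.02  0.08  0.25] F [ 0.2  0.1 -0.2] gap 0.06
(array([-0.1042212 ,  0.001     ,  0.17670033]), 55.5)
55 [[226.0, 306.0], [262.0, 306.0], [285.0, 232.0], [281.0, 195.0]]
59 [[259.0, 303.0], [293.0, 301.0], [295.0, 230.0], [281.0, 194.0]]
63 [[289.0, 298.0], [322.0, 295.0], [304.0, 228.0], [281.0, 194.0]]
```

```bash
python3 - <<'E'
import cv2,numpy as np
im=cv2.imread('pics/w4.png')
# coarse print rows: char map of region u 180..400, v 170..330
for v in range(165,345,9):
    s=''
    for u in range(150,430,6):
        b,g,r=[int(x) for x in im[v:v+3,u:u+3].reshape(-1,3).mean(0)]
        s+='#' if max(b,g,r)<60 else ('o' if r-b>40 else ('.' if max(b,g,r)<150 else ' '))
    print(v,s)
E
```

```text
165                .....        .    oooooooooooooo
174   ............oooooooo..      ..  ooooooooooooo
183 .............oooooooooo.     ..          oooooo
192 .............oooooooooo    . .. ..             
201 ............oooooooooooo         oooo .        
210 ............oooooooooooo         oooooooo ...  
219 ............oooooooooooo        ooooooo  ..    
228 ..          oooooooooooo   oooooooooo    ..    
237             oooo    ooooooooooooooo   ...    oo
246             ooo ooooooooooooooooo  ....     ooo
255            .ooooo...ooooooooooo . .        oooo
264      oooo..#ooo#######ooooooo ..#. .     oooooo
273 oooooo....##oo####.####oooo  ...##....   oooooo
282 ooooo.#..###o####......oo      .###..#.  oooooo
291 oooo.#. .###o###..........      ###. .#. oooooo
300 oo#####..###o###........        .##..#####ooooo
309 ###########oo####.#####..        ###########.o#
318 ##########.ooo#..##.##.          .#############
327 ##########ooooo .....             #############
336 ##########ooo ... ..              #############
```

```bash
python3 - <<'E'
from lift import *
P,a=pose(59,-3.5);g=dict(g=.046)
rows([(61,-4,g),(62.5,-5,g),(64,-6,g),(65.5,-7,g),(67,-8,g),(68.5,-9,g),(70,-10,g),(71,-11,g),(72,-12,g),(72,-12,g)],(P,a))
E
```

```text
[0.0, -0.005, 0.006, 0.008, 0.0, 0.0, 0.0, 0.014, 0.011, 0.011, 0.0, 0.0, 0.0, 0.033, 0.015, 0.014, 0.0, 0.0, 0.0, 0.051, 0.021, 0.017, 0.0, 0.0, 0.0, 0.07, 0.026, 0.019, 0.0, 0.0, 0.0, 0.088, 0.033, 0.022, 0.0, 0.0, 0.0, 0.106, 0.04, 0.025, 0.0, 0.0, 0.0, 0.119, 0.044, 0.025, 0.0, 0.0, 0.0, 0.132, 0.048, 0.025, 0.0, 0.0, 0.0, 0.132, 0.048, 0.025, 0.0, 0.0] end [-0.0701  0.001   0.1854] 60
```

>>> send_rows(targets=[0, -0.005, 0.006, 0.008, 0, 0, 0, 0.014, 0.011, 0.011, 0, 0, 0, 0.033, 0.015, 0.014, 0, 0, 0, 0.051, 0.021, 0.017, 0, 0, 0, 0.07, 0.026, 0.019, 0, 0, 0, 0.088, 0.033, 0.022, 0, 0, 0, 0.106, 0.04, 0.025, 0, 0, 0, 0.119, 0.044, 0.025, 0, 0, 0, 0.132, 0.048, 0.025, 0, 0, 0, 0.132, 0.048, 0.025, 0, 0], jaw=0.08)

```text
time: 21.58
ee_pos: [0.4546, 0.1404, 0.1841]
tcp_rot: [0.038, 0.135, 0.953, 0.269]
force: [0.6, 0.7, 0.8]
finger_gap: 0.0456
grip_force: 0.2
```

```bash
cat > wm.py <<'E'
import h;from lift import *
def wm():
    show();k=wcam();old=h.cam;h.cam=lambda n:k if n=='wrist' else old(n)
    im=arm.grab_frame('wrist')[:,:,::-1].copy()
    for v in range(165,345,9):
        s=''
        for u in range(180,430,6):
            b,g,r=[int(x) for x in im[v:v+3,u:u+3].reshape(-1,3).mean(0)]
            s+='#' if max(b,g,r)<60 else ('o' if r-b>40 else ('.' if max(b,g,r)<150 else ' '))
        print(v,s)
    return im
def pr(th,H=(-.059,.015)):
    t=np.radians(th);H=np.array(H);u=np.array([-np.cos(t),np.sin(t)]);nn=np.array([np.sin(t),np.cos(t)])
    print(th,[h.proj('wrist',P2W((*(lambda q:(q[0],.001,q[1]))(H+u*s+nn*n),)))[0].round(0).tolist() for s,n in ((.194,.0125),(.194,.0275),(.194,.0425),(.108,0),(.108,.055),(0,.055))])
E
python3 - <<'E'
from wm import *
wm();[pr(t) for t in (68,72,76,80)]
E
```

```text
t 21.58 TCPp [-0.0741  0.0012  0.1841] zp [ 0.52  0.   -0.85] xp [-0.  1. -0.] q [ 0.53  0.77 -0.95  2.27  0.96  0.14  0.18] F [ 0.8 -0.3  0.8] gap 0.046
165       .....          .     ooooooooooooooo
174 ......ooooooo....   .  ..  ooooooooooooooo
183 .....oooooooooo..   . ..      oooooooooooo
192 .....ooooooooooooo  . ...            ooooo
201 .....oooooooooooooo        o..            
210 .....oooooooooooooo       oooooo .        
219 ....  ooooooooooooo       ooooooooo ...   
228       oooooooooooooo   oooooooooo  ...    
237      .oooooooo  ooooooooooooooo .. ..     
246        oooooooooooooooooooooo   ...     oo
255    oooo .ooooooo#####oooo.. ....       ooo
264 ooooo#..#ooooo.########o.#..#.       ooooo
273 oooo#...#.oooo#####.....##...#     ooooooo
282 ooo##..###oooo##.#..#...###..##    ooooooo
291 o.###. ##ooooo######.######..###.  ooooooo
300 .########ooooo ##..##### ########.  oo###.
309 ########.ooo ...##.#...  .################
318 ########oo .........      ################
327 ######## ......           ################
336 #######.....               ###############
68 [[207.0, 309.0], [243.0, 305.0], [278.0, 302.0], [196.0, 235.0], [276.0, 231.0], [260.0, 195.0]]
72 [[239.0, 304.0], [273.0, 299.0], [306.0, 295.0], [208.0, 235.0], [285.0, 228.0], [260.0, 194.0]]
76 [[269.0, 298.0], [301.0, 292.0], [331.0, 287.0], [219.0, 233.0], [293.0, 225.0], [259.0, 193.0]]
80 [[297.0, 291.0], [325.0, 285.0], [352.0, 279.0], [230.0, 232.0], [300.0, 223.0], [258.0, 192.0]]
```

```bash
python3 - <<'E'
from lift import *
F=((-.0701,.001,.1854),60)
for i in (2,4,6,8,10): to((-.0701+.0371*i/10,.001,.1854-.0044*(i/10)**2+.006*(i/10)*(1-i/10)),60+i,0,F)
E
```

```text
to (-0.06268, 0.001, 0.186184) 62 0 row [0.0, 0.027, 0.012] [0.0111, -0.0, -0.0]
to (-0.05526, 0.001, 0.186136) 64 0 row [0.0, 0.053, 0.027] [0.0222, -0.0, -0.0]
to (-0.047839999999999994, 0.001, 0.185256) 66 0 row [0.0, 0.077, 0.045] [0.0333, -0.0, -0.0]
to (-0.04042, 0.001, 0.18354399999999998) 68 0 row [-0.0, 0.099, 0.066] [0.0444, -0.0, -0.0]
to (-0.032999999999999995, 0.001, 0.18100000000000002) 70 0 row [0.0, 0.12, 0.089] [0.0556, -0.0, -0.0]
```

>>> send_rows(targets=[0, 0.014, 0.006, 0.006, 0, 0, 0, 0.027, 0.012, 0.011, 0, 0, 0, 0.04, 0.02, 0.017, 0, 0, 0, 0.053, 0.027, 0.022, 0, 0, 0, 0.065, 0.036, 0.028, 0, 0, 0, 0.077, 0.045, 0.033, 0, 0, 0, 0.088, 0.055, 0.039, 0, 0, 0, 0.099, 0.066, 0.044, 0, 0, 0, 0.12, 0.089, 0.056, 0, 0, 0, 0.12, 0.089, 0.056, 0, 0])

```text
time: 22.47
ee_pos: [0.4655, 0.1785, 0.1815]
tcp_rot: [0.026, 0.136, 0.973, 0.185]
force: [1.3, 0.8, 0.1]
finger_gap: 0.0459
grip_force: 0.4
```

```bash
python3 - <<'E'
from wm import *
im=wm();cv2.imwrite('pics/w5.png',im);[pr(t) for t in (78,82,86,90)]
a=arm.grab_frame('side')[130:300,190:330,::-1]
cv2.imwrite('pics/c2.png',np.hstack([cv2.resize(a,(371,450),interpolation=cv2.INTER_CUBIC),cv2.resize(im[100:420,150:455],(429,450),interpolation=cv2.INTER_CUBIC)]))
E
```

```text
t 22.47 TCPp [-0.0344  0.0013  0.1815] zp [ 0.37 -0.   -0.93] xp [-0.  1. -0.] q [ 0.3   0.73 -0.9   2.17  0.89  0.33  0.08] F [ 1.1 -1.1  0.1] gap 0.046
165      ...                     ooooooooooooo
174     .oooooo.   ..    .   .   ooooooooooooo
183 .  .oooooooooo...   .  ..   oooooooooooooo
192 ....oooooooooooo.   . ..       ooooooooooo
201 ....oooooooooooooo    .....         oooooo
210 ....oooooooooooooo          ..          oo
219 ....oooooooooooooo          ooo..         
228     ooooooooooooooo         oooooo..      
237     .ooooooooo   oo    oooooooooooooo...  
246      ooooooooooooooooooooooooooooo  ......
255    oooo..oooooooo.##ooooo..oooo  ......   
264 ooooo#..#oooooo#######ooo#..#.......      
273 oooo#...##oooo######..#..#...#...         
282 ooo##..###oooo#######...###..##          o
291 o.###..##ooooo#######...### .###.     oooo
300 .########oooooo#########.########.   .###.
309 ########.oooo  #######.. .################
318 ########ooo ..........    ################
327 ########........          ################
336 #######......              ###############
78 [[182.0, 318.0], [220.0, 315.0], [257.0, 311.0], [181.0, 239.0], [264.0, 234.0], [252.0, 196.0]]
82 [[217.0, 313.0], [253.0, 308.0], [288.0, 303.0], [193.0, 238.0], [273.0, 231.0], [252.0, 195.0]]
86 [[249.0, 307.0], [283.0, 300.0], [314.0, 295.0], [205.0, 237.0], [282.0, 228.0], [251.0, 195.0]]
90 [[279.0, 299.0], [309.0, 293.0], [337.0, 286.0], [216.0, 235.0], [290.0, 226.0], [250.0, 194.0]]
```

>>> send_rows(targets=[0, 0.005, 0.002, 0, 0, 0, 0, 0.01, 0.004, 0, 0, 0, 0, 0.015, 0.006, 0, 0, 0, 0, 0.02, 0.008, 0, 0, 0, 0, 0.025, 0.009, 0, 0, 0, 0, 0.03, 0.011, 0, 0, 0, 0, 0.03, 0.011, 0, 0, 0, 0, 0.03, 0.011, 0, 0, 0, 0, 0.03, 0.011, 0, 0, 0, 0, 0.03, 0.011, 0, 0, 0])

```text
time: 23.4
ee_pos: [0.4669, 0.1828, 0.1805]
tcp_rot: [0.026, 0.138, 0.973, 0.184]
force: [1.8, 0.9, 0.1]
finger_gap: 0.0457
grip_force: 0.3
```

```bash
python3 - <<'E'
from wm import *
im=wm();cv2.imwrite('pics/w5.png',im);[pr(t) for t in (86,88,90)];pr(90,(-.05,.015))
a=arm.grab_frame('side')[130:300,190:330,::-1];b=arm.grab_frame('top')[190:270,190:300,::-1]
cv2.imwrite('pics/c2.png',np.hstack([cv2.resize(a,(371,450),interpolation=cv2.INTER_CUBIC),cv2.resize(im[100:420,150:455],(429,450),interpolation=cv2.INTER_CUBIC)]))
E
```

```text
t 23.4 TCPp [-0.0299  0.0012  0.1805] zp [ 0.36  0.   -0.93] xp [0. 1. 0.] q [ 0.29  0.73 -0.89  2.16  0.89  0.33  0.07] F [ 1.3 -1.5  0.1] gap 0.046
165     ...                     oooooooooooooo
174     .oooooo    .            oooooooooooooo
183    oooooooooo..    .. ..    oooooooooooooo
192 ...ooooooooooooo   .. ..       ooooooooooo
201 ...oooooooooooooo   . ....         ooooooo
210 .. ooooooooooooooo         ..          ooo
219 ...ooooooooooooooo          oo..          
228     oooooooooooooo          ooooo...      
237    .oooooooooo   o     ooooooooooooo...   
246      ooooooo ooooooooooooooooooooo  ......
255     ooo..oooooooo.#.ooooo..oooo  ......   
264 ooooo#..#oooooo#######ooo#..#.......      
273 oooo#...##oooo######..#..#...#....        
282 ooo##..###oooo#######...###..##          o
291 o.###..##ooooo#######...### .###.     oooo
300 #########ooooo.#########.########.   .###.
309 ########.oooo  #######.. .################
318 ########ooo ..........    ################
327 ########........          ################
336 #######......              ###############
86 [[239.0, 310.0], [274.0, 304.0], [306.0, 298.0], [198.0, 238.0], [277.0, 230.0], [247.0, 195.0]]
88 [[255.0, 306.0], [288.0, 299.0], [319.0, 293.0], [204.0, 238.0], [281.0, 228.0], [247.0, 195.0]]
90 [[270.0, 302.0], [301.0, 295.0], [330.0, 289.0], [210.0, 237.0], [285.0, 227.0], [247.0, 194.0]]
90 [[289.0, 298.0], [319.0, 291.0], [347.0, 285.0], [223.0, 235.0], [296.0, 225.0], [255.0, 194.0]]
```

View pics/c2.png

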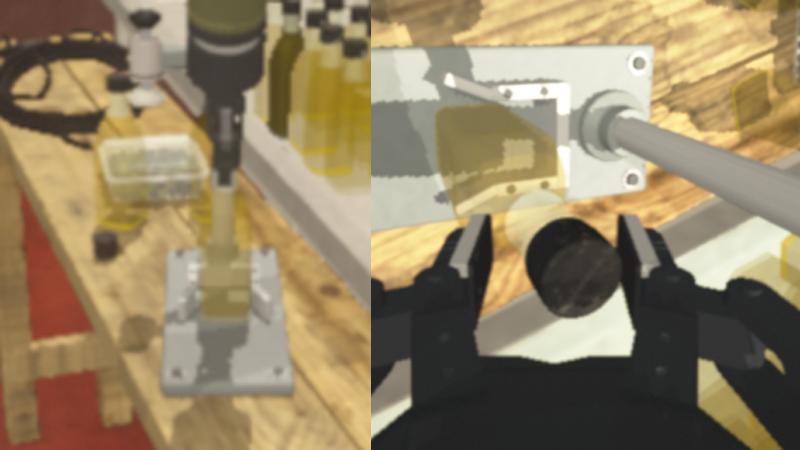

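>>> send_rows(targets=[0, 0.005, 0.002, 0, 0, 0, 0, 0.01, 0.004, 0, 0, 0, 0, 0.015, 0.006, 0, 0, 0, 0, 0.02, 0.008, 0, 0, 0, 0, 0.025, 0.009, 0, 0, 0, 0, 0.03, 0.011, 0, 0, 0, 0, 0.03, 0.011, 0, 0, 0, 0, 0.03, 0.011, 0, 0, 0, 0, 0.03, 0.011, 0, 0, 0, 0, 0.03, 0.011, 0, 0, 0])

```text
time: 24.38
ee_pos: [0.469, 0.1903, 0.1806]
tcp_rot: [0.026, 0.138, 0.973, 0.184]
force: [-0.1, 0.8, 1.1]
finger_gap: 0.046
grip_force: 0.0
```

```bash
python3 - <<'E'
from wm import *
im=wm();[pr(t) for t in (86,88,90)];pr(90,(-.05,.015))
E
```

```text
t 24.38 TCPp [-0.0221  0.0012  0.1806] zp [ 0.36  0.   -0.93] xp [0. 1. 0.] q [ 0.27  0.73 -0.89  2.15  0.89  0.33  0.06] F [0.8 0.3 1.1] gap 0.046
165   ...                      ooooooooooooooo
174     .oooo    ..            ooooooooooooooo
183  ooooooooooo..    .. ..    ooooooooooooooo
192 .ooooooooooooo.   .. .       ooooooooooooo
201 ..ooooooooooooo    . ....        ooooooooo
210 ..oooooooooooooo          ..         ooooo
219 ..oooooooooooooo           oo..           
228   ooooooooooooooo          ooooo..        
237   .oooooooooo ooo       oooooooooo ..     
246    ooooooo ooooooooooooooooooooooo .....  
255    oooo..oooooooooooooooo..oooo ....... ..
264 ooooo#..#.ooo######oooooo#..#.......      
273 oooo#...#.oo#########ooo.#...#...         
282 ooo##..###o######.#.....###..##          o
291 o.###..##oo########......##..###.     oooo
300 .########ooo##########...########.   .###.
309 ########.ooo.########.   .################
318 ########oo ..##......     ################
327 ########..........        ################
336 #######......              ###############
86 [[220.0, 314.0], [256.0, 307.0], [290.0, 301.0], [186.0, 240.0], [267.0, 231.0], [240.0, 196.0]]
88 [[236.0, 310.0], [271.0, 303.0], [303.0, 297.0], [192.0, 239.0], [271.0, 229.0], [240.0, 195.0]]
90 [[252.0, 306.0], [285.0, 299.0], [315.0, 292.0], [198.0, 238.0], [275.0, 228.0], [239.0, 195.0]]
90 [[272.0, 302.0], [303.0, 295.0], [332.0, 288.0], [211.0, 237.0], [286.0, 226.0], [248.0, 194.0]]
```

```bash
python3 - <<'E'
from g import *
S,e,Rw=state();F=(W2P(e),69)
for i in ((-.022,.0012,.21),(-.022,.0012,.27),(-.10,.0012,.29),(-.17,.001,.26)): to(i,69,0,F)
to((-.2,.001,.2),50,0,F)
E
```

```text
to (-0.022, 0.0012, 0.21) 69 0 row [0.0, 0.042, -0.11] [0.0, 0.0, -0.0]
to (-0.022, 0.0012, 0.27) 69 0 row [0.0, 0.128, -0.334] [0.0, 0.0, -0.0]
to (-0.1, 0.0012, 0.29) 69 0 row [0.0, -0.134, -0.52] [0.0, 0.0, -0.0]
to (-0.17, 0.001, 0.26) 69 0 row [-0.001, -0.439, -0.508] [0.0, 0.0, -0.0]
to (-0.2, 0.001, 0.2) 50 0 row [-0.001, -0.637, -0.327] [-0.1056, 0.0, -0.0]
```

>>> send_rows(targets=[0, 0, 0, 0, 0, 0, 0, 0, 0, 0, 0, 0, 0, 0.021, -0.055, 0, 0, 0, 0, 0.042, -0.11, 0, 0, 0, 0, 0.085, -0.22, 0, 0, 0, 0, 0.128, -0.334, 0, 0, 0, 0, 0.06, -0.4, 0, 0, 0, 0, -0.03, -0.45, 0, 0, 0, 0, -0.134, -0.52, 0, 0, 0, 0, -0.25, -0.52, 0, 0, 0], jaw=1)

```text
time: 25.27
ee_pos: [0.4408, 0.0886, 0.2811]
tcp_rot: [0.028, 0.138, 0.973, 0.184]
force: [0.5, 0.1, 0.1]
finger_gap: 0.0854
grip_force: 0.0
```

```bash
python3 - <<'E'
from g import *
show();S,e,Rw=state();F=(W2P(e),69)
to((-.2,.001,.2),45,0,F);to((-.2,.001,.1),45,0,F)
im=arm.grab_frame('top');np.save('top_up.npy',im)
# black cap at z .209
sub=im[190:270,190:300].max(2)<60
n,l,s,c=cv2.connectedComponentsWithStats(sub.astype(np.uint8))
for i in range(1,n):
    if s[i][4]>12: print(s[i],W2P(onz('top',c[i]+[190,190],.209)).round(4))
E
```

```text
t 25.27 TCPp [-0.1276  0.      0.2811] zp [ 0.37 -0.   -0.93] xp [ 0.  1. -0.] q [ 0.76  0.65 -1.32  2.12  0.6   0.65  0.43] F [ 0.3 -0.4  0.1] gap 0.085
to (-0.2, 0.001, 0.2) 45 0 row [0.004, -0.387, 0.199] [-0.1333, 0.0, -0.0]
to (-0.2, 0.001, 0.1) 45 0 row [0.004, -0.53, 0.573] [-0.1333, 0.0, -0.0]
[ 72  16  38  32 488] [-0.1328 -0.0198  0.209 ]
[58 25  6  7 13] [-0.0407  0.0027  0.209 ]
[ 1 36 13 13 96] [0.0913 0.0781 0.209 ]
[ 2 60  6  9 26] [0.08   0.1369 0.209 ]
```

>>> send_rows(targets=[0, -0.05, 0, -0.015, 0, 0, 0, -0.12, 0.02, -0.03, 0, 0, 0, -0.2, 0.05, -0.05, 0, 0, 0, -0.28, 0.1, -0.08, 0, 0, 0, -0.36, 0.16, -0.1, 0, 0, 0.004, -0.41, 0.25, -0.12, 0, 0, 0.004, -0.46, 0.38, -0.133, 0, 0, 0.004, -0.5, 0.5, -0.133, 0, 0, 0.004, -0.53, 0.573, -0.133, 0, 0, 0.004, -0.53, 0.573, -0.133, 0, 0], jaw=-1)

```text
time: 26.15
ee_pos: [0.4174, 0.0203, 0.0934]
tcp_rot: [0.051, 0.131, 0.914, 0.381]
force: [-0.1, -0.4, 0.7]
finger_gap: 0.0001
grip_force: 0.0
```

```bash
python3 - <<'E'
from g import *
show();F=((-.2,.001,.1),45)
to((-.16,.001,.04),45,0,F);to((-.10,.001,.04),45,0,F);to((-.06,.001,.04),45,0,F)
im=arm.grab_frame('top')
sub=im[190:270,190:300].max(2)<60
n,l,s,c=cv2.connectedComponentsWithStats(sub.astype(np.uint8))
for i in range(1,n):
    if s[i][4]>12: print(s[i],W2P(onz('top',c[i]+[190,190],.209)).round(4))
E
```

```text
t 26.15 TCPp [-0.1997  0.0036  0.0934] zp [ 0.71  0.   -0.71] xp [0.   1.   0.01] q [ 0.97  1.15 -0.96  2.31  1.02  0.07  0.65] F [-0.4  0.   0.7] gap 0.0
to (-0.16, 0.001, 0.04) 45 0 row [-0.0, -0.057, 0.283] [0.0, -0.0, 0.0]
to (-0.1, 0.001, 0.04) 45 0 row [-0.0, 0.113, 0.453] [0.0, -0.0, 0.0]
to (-0.06, 0.001, 0.04) 45 0 row [-0.0, 0.226, 0.566] [0.0, -0.0, 0.0]
[55 25  9  7 18] [-0.0384  0.004   0.209 ]
[ 1 36 13 13 98] [0.091  0.0779 0.209 ]
[ 1 60  7  9 32] [0.0805 0.1375 0.209 ]
```

>>> send_rows(targets=[-0.005, -0.02, 0.1, 0, 0, 0, -0.01, -0.04, 0.2, 0, 0, 0, -0.01, -0.05, 0.27, 0, 0, 0, -0.01, -0.02, 0.32, 0, 0, 0, -0.01, 0.02, 0.36, 0, 0, 0, -0.01, 0.05, 0.39, 0, 0, 0, -0.01, 0.08, 0.42, 0, 0, 0, -0.01, 0.1, 0.44, 0, 0, 0, -0.01, 0.113, 0.453, 0, 0, 0, -0.01, 0.113, 0.453, 0, 0, 0])

```text
time: 27.03
ee_pos: [0.4502, 0.117, 0.0391]
tcp_rot: [0.055, 0.129, 0.914, 0.382]
force: [0.1, 0.1, 0.0]
finger_gap: 0.0001
grip_force: 0.0
```

```bash
python3 - <<'E'
from g import *
show();S,e,_=state();F=(W2P(e),45)
for x in (-.08,-.07,-.06,-.05,-.045): to((x,.001,.038),45,0,F)
E
```

```text
t 27.03 TCPp [-0.0977 -0.0011  0.0391] zp [ 0.71 -0.   -0.7 ] xp [ 0.  1. -0.] q [ 0.85  1.5  -1.29  2.32  1.97  0.55 -0.34] F [ 0.1 -0.   0. ] gap 0.0
to (-0.08, 0.001, 0.038) 45 0 row [0.008, 0.047, 0.053] [0.0, -0.0, 0.0]
to (-0.07, 0.001, 0.038) 45 0 row [0.008, 0.075, 0.082] [0.0, -0.0, 0.0]
to (-0.06, 0.001, 0.038) 45 0 row [0.008, 0.104, 0.11] [0.0, -0.0, 0.0]
to (-0.05, 0.001, 0.038) 45 0 row [0.008, 0.132, 0.138] [0.0, -0.0, 0.0]
to (-0.045, 0.001, 0.038) 45 0 row [0.008, 0.146, 0.152] [0.0, -0.0, 0.0]
```

>>> send_rows(targets=[0.004, 0.02, 0.022, 0, 0, 0, 0.004, 0.035, 0.04, 0, 0, 0, 0.004, 0.047, 0.053, 0, 0, 0, 0.004, 0.057, 0.063, 0, 0, 0, 0.004, 0.066, 0.072, 0, 0, 0, 0.004, 0.075, 0.082, 0, 0, 0, 0.004, 0.084, 0.091, 0, 0, 0, 0.004, 0.094, 0.1, 0, 0, 0, 0.004, 0.104, 0.11, 0, 0, 0, 0.004, 0.113, 0.119, 0, 0, 0])

```text
time: 27.87
ee_pos: [0.4596, 0.1564, 0.0368]
tcp_rot: [0.054, 0.13, 0.914, 0.381]
force: [-0.5, -4.4, 2.0]
finger_gap: -0.0
grip_force: 1.8
```

```bash
cat > chk.py <<'E'
import h;from g import *
def bottle():
    k=wcam();old=h.cam;h.cam=lambda n:k if n=='wrist' else old(n)
    im=arm.grab_frame('wrist')[:,:,::-1].copy();cv2.imwrite('pics/wl.png',im)
    for v in range(90,300,9):
        s=''
        for u in range(150,430,6):
            b,g,r=[int(x) for x in im[v:v+3,u:u+3].reshape(-1,3).mean(0)]
            s+='#' if max(b,g,r)<60 else ('o' if r-b>40 else ('.' if max(b,g,r)<150 else ' '))
        print(v,s)
    for x in (-.03,-.02,-.01,0): print(x,h.proj('wrist',[P2W((x+a,0,z)) for a,z in ((0,.209),(-.0275,.1),(-.0275,.02),(.0275,.12))]).round(0).tolist())
E
python3 - <<'E'
from chk import *
show();bottle()
E
```

```text
t 27.87 TCPp [-0.0573  0.0008  0.0368] zp [ 0.71 -0.   -0.7 ] xp [0. 1. 0.] q [ 0.77  1.55 -1.34  2.31  2.03  0.64 -0.45] F [-4.4 -0.7  2. ] gap -0.0
90 ooooooooooooooooooooooooooooooooooooooooooooooo
99 ooooooooooooooooooooooooooooooooooooooooooooooo
108 ooooooooooooooooooooooooooooooooooooooooooooooo
117 ooooooooooooooooooooooooooooooooooooooooooooooo
126 ooooooooooooooooooooooooooooooooooooooooooooooo
135 ooooooooooooooooooooooooooooooo          oooooo
144 oooooo                                   oooooo
153                                         .oooooo
162                                          oooooo
171                                          oooooo
180                                          oooooo
189                     ....                 oooooo
198                       ....             ...  ooo
207                        oooooooooo      ..      
216                     oooooooooooooooooooo.      
225                    oooooooooooooooooooooooooooo
234                    oooooooooooooooooooooooooooo
243                    oooooooooooooooooooooooooooo
252                 ...o .. ooooooooooooooooooooooo
261  ..          .....#. .. .#ooooooooooooooooooooo
270              ....##. .. .##oooooooooooooooooooo
279        ..........##. .. .##oooooooooooooooooooo
288 ..  .............###....###.ooooooooooooooooooo
297 ........####....############.ooo####ooooooooooo
-0.03 [[900.0, 474.0], [394.0, 321.0], [260.0, 258.0], [485.0, 287.0]]
-0.02 [[874.0, 442.0], [405.0, 310.0], [272.0, 253.0], [490.0, 279.0]]
-0.01 [[851.0, 416.0], [414.0, 300.0], [284.0, 248.0], [494.0, 272.0]]
0 [[831.0, 393.0], [423.0, 291.0], [295.0, 243.0], [498.0, 266.0]]
```

>>> send_rows(targets=[0, 0.004, 0.004, 0, 0, 0, 0, 0.008, 0.008, 0, 0, 0, 0, 0.013, 0.012, 0, 0, 0, 0, 0.017, 0.016, 0, 0, 0, 0, 0.021, 0.02, 0, 0, 0, 0, 0.025, 0.024, 0, 0, 0, 0, 0.029, 0.028, 0, 0, 0, 0, 0.034, 0.032, 0, 0, 0, 0, 0.038, 0.036, 0, 0, 0, 0, 0.042, 0.04, 0, 0, 0])

```text
time: 28.75
ee_pos: [0.4636, 0.1704, 0.0371]
tcp_rot: [0.054, 0.13, 0.914, 0.381]
force: [-1.0, -1.4, -1.7]
finger_gap: 0.0
grip_force: 0.9
```

```bash
cat > cap.py <<'E'
from g import *
def cap():
    im=arm.grab_frame('top');sub=im[180:270,180:300].max(2)<75
    n,l,s,c=cv2.connectedComponentsWithStats(sub.astype(np.uint8))
    for i in range(1,n):
        if 8<s[i][4]<200:
            P=W2P(onz('top',c[i]+[180,180],.209)).round(4)
            if abs(P[1])<.03: print('cap?',s[i][4],P)
E
python3 - <<'E'
from cap import *
show();cap()
E
```

```text
t 28.75 TCPp [-0.0427  0.0009  0.0371] zp [ 0.71  0.   -0.7 ] xp [0. 1. 0.] q [ 0.74  1.56 -1.36  2.31  2.04  0.66 -0.48] F [-1.6  0.6 -1.7] gap 0.0
cap? 35 [0.0804 0.0064 0.209 ]
cap? 86 [-0.0106  0.0008  0.209 ]
```

>>> send_rows(targets=[0, 0.002, 0.002, 0, 0, 0, 0, 0.004, 0.004, 0, 0, 0, 0, 0.006, 0.006, 0, 0, 0, 0, 0.008, 0.008, 0, 0, 0, 0, 0.01, 0.01, 0, 0, 0, 0, 0.012, 0.012, 0, 0, 0, 0, 0.014, 0.014, 0, 0, 0, 0, 0.016, 0.016, 0, 0, 0, 0, 0.017, 0.017, 0, 0, 0, 0, 0.017, 0.017, 0, 0, 0])

```text
time: 29.63
ee_pos: [0.4653, 0.1762, 0.0374]
tcp_rot: [0.054, 0.13, 0.914, 0.382]
force: [0.4, -2.1, -1.4]
finger_gap: -0.0
grip_force: 0.9
```

```bash
python3 - <<'E'
from cap import *
show();cap()
E
```

```text
t 29.63 TCPp [-0.0366  0.0008  0.0374] zp [ 0.71  0.   -0.7 ] xp [0. 1. 0.] q [ 0.72  1.56 -1.36  2.31  2.05  0.67 -0.49] F [-1.9 -1.  -1.4] gap -0.0
cap? 23 [ 0.0797 -0.0032  0.209 ]
cap? 81 [-0.0047  0.0013  0.209 ]
cap? 9 [0.0815 0.0299 0.209 ]
```

Still moving freely, about 5 mm to go. I'll take smaller steps.

>>> send_rows(targets=[0, 0.001, 0.001, 0, 0, 0, 0, 0.002, 0.002, 0, 0, 0, 0, 0.003, 0.003, 0, 0, 0, 0, 0.004, 0.004, 0, 0, 0, 0, 0.005, 0.005, 0, 0, 0, 0, 0.006, 0.006, 0, 0, 0, 0, 0.007, 0.007, 0, 0, 0, 0, 0.008, 0.008, 0, 0, 0, 0, 0.009, 0.009, 0, 0, 0, 0, 0.01, 0.01, 0, 0, 0])

```text
time: 30.52
ee_pos: [0.4663, 0.1795, 0.0374]
tcp_rot: [0.054, 0.13, 0.914, 0.381]
force: [-0.3, -2.0, -1.1]
finger_gap: -0.0
grip_force: 1.0
```

```bash
python3 - <<'E'
from cap import *
show();cap()
E
```

```text
t 30.52 TCPp [-0.0332  0.0008  0.0374] zp [ 0.71  0.   -0.7 ] xp [0. 1. 0.] q [ 0.72  1.56 -1.37  2.3   2.05  0.68 -0.5 ] F [-2.  -0.3 -1.1] gap -0.0
cap? 42 [0.0797 0.0155 0.209 ]
cap? 85 [-0.002   0.0007  0.209 ]
```

>>> send_rows(targets=[0, 0.001, 0.001, 0, 0, 0, 0, 0.002, 0.002, 0, 0, 0, 0, 0.003, 0.003, 0, 0, 0, 0, 0.004, 0.004, 0, 0, 0, 0, 0.005, 0.005, 0, 0, 0, 0, 0.006, 0.006, 0, 0, 0, 0, 0.007, 0.007, 0, 0, 0, 0, 0.008, 0.008, 0, 0, 0, 0, 0.009, 0.009, 0, 0, 0, 0, 0.009, 0.009, 0, 0, 0])

```text
time: 31.4
ee_pos: [0.4675, 0.1821, 0.0372]
tcp_rot: [0.054, 0.13, 0.914, 0.381]
force: [0.1, -4.9, -0.5]
finger_gap: -0.0002
grip_force: 2.6
```

```bash
python3 - <<'E'
from cap import *
show();cap()
E
```

```text
t 31.4 TCPp [-0.0304  0.0003  0.0372] zp [ 0.71 -0.   -0.7 ] xp [0. 1. 0.] q [ 0.71  1.56 -1.37  2.3   2.05  0.68 -0.5 ] F [-4.7 -1.4 -0.5] gap -0.0
cap? 25 [ 0.0798 -0.0025  0.209 ]
cap? 88 [0.0006 0.0007 0.209 ]
cap? 9 [0.0815 0.0299 0.209 ]
```

Force is rising and the cap is at x≈0. One more gentle push of about 1.5 mm should confirm the back wall.

>>> send_rows(targets=[0, 0.001, 0.001, 0, 0, 0, 0, 0.001, 0.001, 0, 0, 0, 0, 0.002, 0.002, 0, 0, 0, 0, 0.002, 0.002, 0, 0, 0, 0, 0.003, 0.003, 0, 0, 0, 0, 0.003, 0.003, 0, 0, 0, 0, 0.004, 0.004, 0, 0, 0, 0, 0.004, 0.004, 0, 0, 0, 0, 0.005, 0.005, 0, 0, 0, 0, 0.005, 0.005, 0, 0, 0])

```text
time: 32.28
ee_pos: [0.4679, 0.1825, 0.0371]
tcp_rot: [0.055, 0.13, 0.914, 0.38]
force: [-3.4, -14.7, 6.0]
finger_gap: 0.0002
grip_force: 7.3
```

```bash
python3 - <<'E'
from cap import *
show();cap()
E
```

```text
t 32.28 TCPp [-0.0299  0.0001  0.0371] zp [ 0.71 -0.   -0.71] xp [ 0.  1. -0.] q [ 0.71  1.56 -1.37  2.3   2.06  0.69 -0.51] F [-15.1  -0.9   6. ] gap 0.0
cap? 35 [0.0804 0.0062 0.209 ]
cap? 85 [0.0006 0.0007 0.209 ]
```

```bash
python3 - <<'E'
from g import *
F=((-.030,.0005,.0371),45)
for a in (((-.09,.0005,.04),45),((-.16,.001,.2),55),((-.2,.001,.33),75)): to(a[0],a[1],0,F)
E
```

```text
to (-0.09, 0.0005, 0.04) 45 0 row [0.0, -0.162, -0.178] [0.0, -0.0, 0.0]
to (-0.16, 0.001, 0.2) 55 0 row [0.002, 0.093, -0.828] [0.0556, -0.0, 0.0]
to (-0.2, 0.001, 0.33) 75 0 row [0.002, 0.348, -1.309] [0.1667, -0.0, 0.0]
```

>>> send_rows(targets=[0, -0.02, -0.02, 0, 0, 0, 0, -0.06, -0.06, 0, 0, 0, 0, -0.11, -0.12, 0, 0, 0, 0, -0.162, -0.178, 0, 0, 0, 0, -0.14, -0.3, 0.01, 0, 0, 0, -0.07, -0.45, 0.02, 0, 0, 0, 0, -0.6, 0.035, 0, 0, 0, 0.06, -0.75, 0.05, 0, 0, 0.002, 0.12, -0.88, 0.07, 0, 0, 0.002, 0.18, -1, 0.1, 0, 0])

```text
time: 33.17
ee_pos: [0.4319, 0.0527, 0.2058]
tcp_rot: [0.035, 0.138, 0.959, 0.244]
force: [1.7, -2.5, -1.6]
finger_gap: 0.0001
grip_force: 0.0
```

```bash
python3 - <<'E'
from cap import *
show();cap()
to((-.12,.03,.40),90);to((.1,.1,.42),90)
E
```

```text
t 33.17 TCPp [-0.1647 -0.0013  0.2058] zp [ 0.48 -0.   -0.88] xp [ 0.  1. -0.] q [ 0.9   0.91 -1.39  2.25  1.01  0.56  0.18] F [-1.9 -2.3 -1.6] gap 0.0
cap? 31 [0.0804 0.0068 0.209 ]
cap? 85 [0.0006 0.0007 0.209 ]
cap? 12 [-0.1566 -0.0225  0.209 ]
cap? 41 [-0.1644 -0.0009  0.209 ]
to (-0.12, 0.03, 0.4) 90 0 row [0.126, 0.494, -0.576] [0.1595, 0.0034, 0.0003]
to (0.1, 0.1, 0.42) 90 0 row [0.406, 1.305, -0.227] [0.1595, 0.0034, 0.0003]
```

>>> send_rows(targets=[0, 0.05, -0.12, 0.02, 0, 0, 0, 0.11, -0.25, 0.05, 0, 0, 0, 0.18, -0.37, 0.08, 0, 0, 0, 0.25, -0.5, 0.11, 0, 0, 0.02, 0.33, -0.63, 0.14, 0.003, 0, 0.06, 0.42, -0.62, 0.16, 0.003, 0, 0.1, 0.5, -0.6, 0.16, 0.003, 0, 0.15, 0.6, -0.56, 0.16, 0.003, 0, 0.2, 0.73, -0.51, 0.16, 0.003, 0, 0.25, 0.86, -0.45, 0.16, 0.003, 0])

```text
time: 34.05
ee_pos: [0.4105, 0.2028, 0.4083]
tcp_rot: [-0.002, 0.141, 0.99, 0.001]
force: [0.2, -0.6, 0.7]
finger_gap: -0.0001
grip_force: 0.0
```

```bash
python3 - <<'E'
from cap import *
show();cap();to((.13,.095,.40),90);to((.125,.095,.27),90)
E
```

```text
t 34.05 TCPp [-0.0263  0.0609  0.4083] zp [ 0.  0. -1.] xp [0. 1. 0.] q [ 0.26  0.49 -1.3   1.72  0.49  1.31  0.15] F [-0.5 -0.4  0.7] gap -0.0
to (0.13, 0.095, 0.4) 90 0 row [0.106, 0.589, 0.048] [0.0037, -0.0017, 0.0043]
to (0.125, 0.095, 0.27) 90 0 row [0.104, 0.563, 0.567] [0.0037, -0.0017, 0.0043]
```

>>> send_rows(targets=[0.02, 0.12, 0.03, 0, 0, 0, 0.04, 0.24, 0.04, 0, 0, 0, 0.06, 0.36, 0.04, 0, 0, 0, 0.08, 0.48, 0.04, 0, 0, 0, 0.104, 0.58, 0.05, 0, 0, 0, 0.104, 0.58, 0.05, 0.004, 0, 0.004, 0.104, 0.58, 0.17, 0.004, 0, 0.004, 0.104, 0.575, 0.3, 0.004, 0, 0.004, 0.104, 0.57, 0.4, 0.004, 0, 0.004, 0.104, 0.565, 0.48, 0.004, 0, 0.004])

```text
time: 34.93
ee_pos: [0.424, 0.3429, 0.2858]
tcp_rot: [-0.004, 0.146, 0.989, -0.006]
force: [0.3, 0.4, 0.2]
finger_gap: 0.0002
grip_force: 0.0
```

```bash
cat > sw.py <<'E'
from g import *
def tp(ph,d=.034,z=.262): return (.085-.085*np.cos(ph)+d*np.sin(ph),.085*np.sin(ph)+d*np.cos(ph),z)
def rows(pts,F):
    e,Rw=P2W(F[0]),RP@rot(*F[1:]);print([[float(v)+0 for v in np.round(Rw.T@(P2W(P)-e)/.25,3)] for P in pts])
E
python3 - <<'E'
from sw import *
show();S,e,_=state();F=(W2P(e),90)
print(np.round([tp(a) for a in (1.37,1,.5,0)],3).tolist())
rows([tp(1.45,.05)]+[tp(a) for a in (1.4,1.3,1.2,1.1,1.0,.9,.8,.7,.6)],F)
E
```

```text
t 34.93 TCPp [0.112  0.0868 0.2858] zp [-0.01  0.01 -1.  ] xp [0.01 1.   0.01] q [-0.16  0.72 -1.1   1.7   0.68  1.18 -0.17] F [ 0.5 -0.1  0.2] gap 0.0
[[0.101, 0.09, 0.262], [0.068, 0.09, 0.262], [0.027, 0.071, 0.262], [0.0, 0.034, 0.262]]
[[0.015, 0.05, 0.095], [0.011, -0.032, 0.095], [0.017, -0.068, 0.095], [0.019, -0.104, 0.095], [0.018, -0.141, 0.095], [0.012, -0.177, 0.095], [0.004, -0.213, 0.095], [-0.008, -0.247, 0.095], [-0.024, -0.28, 0.095], [-0.043, -0.312, 0.095]]
```

>>> send_rows(targets=[0.01, 0, 0.05, 0, 0, 0, 0.012, 0, 0.095, 0, 0, 0, 0.011, -0.02, 0.095, 0, 0, 0, 0.012, -0.035, 0.095, 0, 0, 0, 0.015, -0.052, 0.095, 0, 0, 0, 0.017, -0.068, 0.095, 0, 0, 0, 0.018, -0.086, 0.095, 0, 0, 0, 0.019, -0.104, 0.095, 0, 0, 0, 0.018, -0.122, 0.095, 0, 0, 0, 0.018, -0.141, 0.095, 0, 0, 0])

```text
time: 35.77
ee_pos: [0.4096, 0.3107, 0.2649]
tcp_rot: [-0.004, 0.147, 0.989, -0.006]
force: [0.0, 0.9, 0.9]
finger_gap: 0.0004
grip_force: 0.0
```

```bash
cat > kn.py <<'E'
from cap import *
def knob():
    im=arm.grab_frame('top');sub=im[170:280,160:310].max(2)<75
    n,l,s,c=cv2.connectedComponentsWithStats(sub.astype(np.uint8))
    for i in range(1,n):
        if 25<s[i][4]<300:
            P=W2P(onz('top',c[i]+[160,170],.323));r=np.hypot(P[0]-.085,P[1])
            print('blob',s[i].tolist(),P.round(3),'r',r.round(3),'phi',np.arctan2(P[1],.085-P[0]).round(3))
E
python3 - <<'E'
from sw import *; from kn import knob
show();knob()
F=(tp(1.1),90)
rows([tp(a) for a in (1.03,.96,.89,.82,.75,.68,.61,.54,.47,.40)],F)
E
```

```text
t 35.77 TCPp [0.0771 0.0917 0.2649] zp [-0.01  0.01 -1.  ] xp [0.01 1.   0.01] q [-0.11  0.71 -1.1   1.82  0.71  1.09 -0.2 ] F [0.9 0.2 0.9] gap 0.0
blob [0, 68, 52, 8, 209] [0.095 0.117 0.323] r 0.117 phi 1.656
blob [27, 79, 11, 10, 76] [0.061 0.138 0.323] r 0.14 phi 1.398
[[-0.003, -0.025, 0.0], [-0.008, -0.051, 0.0], [-0.015, -0.075, 0.0], [-0.023, -0.1, 0.0], [-0.033, -0.123, 0.0], [-0.045, -0.146, 0.0], [-0.058, -0.168, 0.0], [-0.073, -0.189, 0.0], [-0.089, -0.209, 0.0], [-0.107, -0.227, 0.0]]
```

>>> send_rows(targets=[-0.003, -0.025, 0, 0, 0, 0, -0.008, -0.051, 0, 0, 0, 0, -0.015, -0.075, 0, 0, 0, 0, -0.023, -0.1, 0, 0, 0, 0, -0.033, -0.123, 0, 0, 0, 0, -0.045, -0.146, 0, 0, 0, 0, -0.058, -0.168, 0, 0, 0, 0, -0.073, -0.189, 0, 0, 0, 0, -0.089, -0.209, 0, 0, 0, 0, -0.107, -0.227, 0, 0, 0])

```text
invalid input at $.targets: expected a multiple of 6 numbers
```

```bash
python3 - <<'E'
from sw import *; from kn import knob
show();knob()
F=(tp(.4),90)
rows([tp(.35),tp(.3),tp(.25,.033),tp(.2,.032),tp(.15,.031),tp(.1,.031),tp(.06,.030)],F)
import h
k=wcam();h.cam=lambda n:k
im=arm.grab_frame('wrist')[:,:,::-1].copy();cv2.imwrite('pics/ws.png',im)
for ph in (.3,.4,.5,.7): print(ph,h.proj('w',[P2W((.085-.085*np.cos(ph),.085*np.sin(ph),.323))]).round(0).tolist())
for v in range(150,420,10):
    s=''
    for u in range(120,440,6):
        b,g,r=[int(x) for x in im[v:v+3,u:u+3].reshape(-1,3).mean(0)]
        s+='#' if max(b,g,r)<60 else ('o' if r-b>40 else ('.' if max(b,g,r)<150 else ' '))
    print(v,s)
E
```

```text
t 35.82 TCPp [0.0759 0.0916 0.2646] zp [-0.01  0.01 -1.  ] xp [0.01 1.   0.01] q [-0.11  0.71 -1.1   1.82  0.71  1.09 -0.2 ] F [-0.8  0.2  1. ] gap 0.0
blob [27, 79, 11, 10, 76] [0.061 0.138 0.323] r 0.14 phi 1.398
[[-0.013, -0.013, 0.0], [-0.027, -0.024, 0.0], [-0.046, -0.037, 0.0], [-0.065, -0.048, 0.0], [-0.084, -0.057, 0.0], [-0.1, -0.066, 0.0], [-0.117, -0.072, 0.0]]
0.3 [[110.0, 474.0]]
0.4 [[113.0, 461.0]]
0.5 [[119.0, 448.0]]
0.7 [[137.0, 423.0]]
150 ooooooooooooooooooooooooooooooooo...oooooooooooooooooo
160 oooooooooooooooooooooooooooooooooooooooooooooooooooooo
170 oooooooooooooooooooooooooooooooooooooooooooooooooooooo
180 oooooooooooooooooooooooooooooooooooooooooooooooooooooo
190 oooooooooooooooooooooooooooooooooooooooooooooooooooooo
200      .......                     ooooooooooooooooooooo
210          ....                    ooooooooooooooooooooo
220            .   .                 ooooooooooooooooooooo
230         ........ooooo            ooooooooooooooooooooo
240        ........ooooooo ....      ooooooooooooooooooooo
250           ...       oo   .....   oooooooooooooo
[... 251 characters left out ...]
oooooo  .######.###############.o.#####..........  
310 oooooooo.####################################.        
320 oooooo##########################################.     
330 oo.#######################..#######################.oo
340 ############.############# .#############  ###########
350 ##########################..##########.###.oo#########
360 ######################################################
370 ######################################################
380 ######################################################
390 #..################################################..#
400 #..################################################..#
410 ...################################################...
```

>>> send_rows(targets=[-0.003, -0.025, 0, 0, 0, 0, -0.008, -0.051, 0, 0, 0, 0, -0.015, -0.075, 0, 0, 0, 0, -0.023, -0.1, 0, 0, 0, 0, -0.033, -0.123, 0, 0, 0, 0, -0.045, -0.146, 0, 0, 0, 0, -0.058, -0.168, 0, 0, 0, 0, -0.073, -0.189, 0, 0, 0, 0, -0.089, -0.209, 0, 0, 0, 0, -0.107, -0.227, 0, 0, 0, 0])

```text
time: 36.75
ee_pos: [0.4193, 0.2486, 0.2653]
tcp_rot: [-0.004, 0.147, 0.989, -0.006]
force: [-0.8, 1.9, -0.4]
finger_gap: -0.0
grip_force: 0.0
```

```bash
python3 - <<'E'
from sw import *; from kn import knob
show();knob()
print(tp(.4))
import h
k=wcam();h.cam=lambda n:k
im=arm.grab_frame('wrist')[:,:,::-1].copy();cv2.imwrite('pics/ws.png',im)
for ph in (.3,.4,.5,.7): print(ph,h.proj('w',[P2W((.085-.085*np.cos(ph),.085*np.sin(ph),z)) for z in (.323,.22)]).round(0).tolist())
for v in range(150,350,10):
    s=''
    for u in range(120,440,6):
        b,g,r=[int(x) for x in im[v:v+3,u:u+3].reshape(-1,3).mean(0)]
        s+='#' if max(b,g,r)<60 else ('o' if r-b>40 else ('.' if max(b,g,r)<150 else ' '))
    print(v,s)
E
```

```text
t 36.75 TCPp [0.0201 0.0652 0.2653] zp [-0.01  0.01 -1.  ] xp [0.01 1.   0.01] q [ 0.03  0.68 -1.13  1.89  0.7   1.06 -0.12] F [ 1.6  1.3 -0.4] gap -0.0
blob [8, 62, 61, 10, 194] [0.052 0.092 0.323] r 0.098 phi 1.226
blob [27, 79, 11, 10, 78] [0.061 0.138 0.323] r 0.14 phi 1.4
(np.float64(0.01995003914824888), np.float64(0.0644166328923334), 0.262)
0.3 [[243.0, 427.0], [262.0, 286.0]]
0.4 [[249.0, 411.0], [266.0, 276.0]]
0.5 [[258.0, 396.0], [270.0, 267.0]]
0.7 [[283.0, 366.0], [284.0, 248.0]]
150 oooooooooooooooooooooooooooooooooooooooooooooooooooooo
160 oooooooooooooooooooooooooooooooooooooooooooooooooooooo
170 oooooooooooooooooooooooooooooooooooooooooooooooooooooo
180 oooo..........                          oooooooooooooo
190 oooo ...........                        oooooooooooooo
200 oooo    ..........                      oooooooooooooo
210 ooooo         .........ooooo            oooooooooooooo
220 ooooo        .........ooooooo .....     oooooooooooooo
230 ooooo           .....oooooooo   .....   oooooooooooooo
240 oooooo              .oooooooo      . .  oooooooooooooo
250 oooooo             ..oooo....       ... oooooooooooooo
260 oooooo                 ........     ....oooooooooooooo
270 oooooooooooooooooooo  .#......#.ooooo....ooooooooooo  
280 oooooooooooooooooooo .##......##ooooo.....ooooo  .....
290 ooooooooooooooooooo. #####..#####ooooo............... 
300 oooooooooooo#####.o###############...#####.....       
310 ooooooooo####################################.        
320 oooooo##########################################.     
330 ooo#######################  #######################.oo
340 ###########..#############  #############..###########
```

>>> send_rows(targets=[-0.013, -0.013, 0, 0, 0, 0, -0.027, -0.024, 0, 0, 0, 0, -0.046, -0.037, 0, 0, 0, 0, -0.065, -0.048, 0, 0, 0, 0, -0.075, -0.053, 0, 0, 0, 0, -0.084, -0.057, 0, 0, 0, 0, -0.092, -0.062, 0, 0, 0, 0, -0.1, -0.066, 0, 0, 0, 0, -0.108, -0.069, 0, 0, 0, 0, -0.117, -0.072, 0, 0, 0, 0])

```text
time: 37.68
ee_pos: [0.4417, 0.2234, 0.2654]
tcp_rot: [-0.004, 0.147, 0.989, -0.006]
force: [-0.4, 0.6, 0.1]
finger_gap: 0.0
grip_force: 0.0
```

```bash
python3 - <<'E'
from sw import *
show();print(tp(.06,.030))
E
```

```text
t 37.68 TCPp [0.0021 0.0366 0.2654] zp [-0.01  0.01 -1.  ] xp [0.01 1.   0.01] q [ 0.1   0.69 -1.13  1.87  0.71  1.08 -0.05] F [0.5 0.6 0.1] gap 0.0
(np.float64(0.001951874299890979), np.float64(0.03504295674880892), 0.262)
```

Push on to the stop in −y (tool x), in small steps.

>>> send_rows(targets=[-0.004, -0.002, 0, 0, 0, 0, -0.008, -0.004, 0, 0, 0, 0, -0.012, -0.006, 0, 0, 0, 0, -0.016, -0.007, 0, 0, 0, 0, -0.019, -0.008, 0, 0, 0, 0, -0.022, -0.008, 0, 0, 0, 0, -0.025, -0.008, 0, 0, 0, 0, -0.028, -0.008, 0, 0, 0, 0, -0.03, -0.008, 0, 0, 0, 0, -0.03, -0.008, 0, 0, 0, 0])

```text
time: 38.52
ee_pos: [0.448, 0.2193, 0.2653]
tcp_rot: [-0.004, 0.147, 0.989, -0.006]
force: [-1.8, -0.0, -0.1]
finger_gap: 0.0002
grip_force: 0.0
```

```bash
python3 - <<'E'
from sw import *
show()
E
```

```text
t 38.52 TCPp [-1.000e-04  2.940e-02  2.653e-01] zp [-0.01  0.01 -1.  ] xp [0.01 1.   0.01] q [ 0.1   0.7  -1.13  1.86  0.71  1.08 -0.04] F [-0.5  1.7 -0.1] gap 0.0
```

>>> send_rows(targets=[-0.001, 0, 0, 0, 0, 0, -0.002, 0, 0, 0, 0, 0, -0.004, 0, 0, 0, 0, 0, -0.005, 0, 0, 0, 0, 0, -0.006, 0, 0, 0, 0, 0, -0.008, 0, 0, 0, 0, 0, -0.009, 0, 0, 0, 0, 0, -0.01, 0, 0, 0, 0, 0, -0.012, 0, 0, 0, 0, 0, -0.012, 0, 0, 0, 0, 0])

```text
time: 39.35
ee_pos: [0.4484, 0.2192, 0.2653]
tcp_rot: [-0.006, 0.146, 0.989, -0.006]
force: [-9.8, 1.2, 0.8]
finger_gap: -0.0002
grip_force: 0.0
```

```bash
python3 - <<'E'
from sw import *
show()
E
```

```text
t 39.35 TCPp [-1.000e-04  2.900e-02  2.653e-01] zp [-0.01  0.01 -1.  ] xp [0.01 1.   0.01] q [ 0.11  0.7  -1.13  1.85  0.71  1.09 -0.03] F [-1.6  9.7  0.8] gap -0.0
```

>>> send_rows(targets=[0.03, 0, 0, 0, 0, 0, 0.08, 0, 0, 0, 0, 0, 0.16, 0, 0, 0, 0, 0, 0.26, 0, 0, 0, 0, 0, 0.36, 0, -0.05, 0, 0, 0, 0.4, 0.05, -0.2, 0, 0, 0, 0.4, 0.2, -0.35, 0, 0, 0, 0.4, 0.35, -0.5, 0, 0, 0, 0.4, 0.5, -0.55, 0, 0, 0, 0.4, 0.65, -0.55, 0, 0, 0])

```text
time: 40.18
ee_pos: [0.4011, 0.394, 0.4035]
tcp_rot: [-0.001, 0.148, 0.989, -0.003]
force: [1.3, 0.0, 1.1]
finger_gap: 0.0002
grip_force: 0.0
```

>>> send_rows(targets=[0, 0.15, 0, 0, 0, 0, 0, 0.3, 0, 0, 0, 0, 0, 0.45, 0, 0, 0, 0, 0, 0.6, 0, 0, 0, 0, 0, 0.6, 0, 0, 0, 0, 0, 0.6, 0, 0, 0, 0, 0, 0.6, 0, 0, 0, 0, 0, 0.6, 0, 0, 0, 0, 0, 0.6, 0, 0, 0, 0, 0, 0.6, 0, 0, 0, 0])

```text
time: 41.02
ee_pos: [0.4445, 0.5342, 0.3982]
tcp_rot: [-0.003, 0.148, 0.989, -0.006]
force: [0.2, 0.5, -0.1]
finger_gap: -0.0001
grip_force: 0.0
```

```bash
python3 - <<'E'
from kn import *
show();knob()
im=arm.grab_frame('top')
# side view: fit bottle column centre at several heights
s=arm.grab_frame('side').astype(int)
for z in (.05,.08,.11):
    xs=np.arange(-.06,.06,.001)
    uv=proj('side',[P2W((-.0275,y,z)) for y in xs]).astype(np.float32)
    d=cv2.remap((s[:,:,0]-s[:,:,2]).astype(np.float32),uv[None,:,0],uv[None,:,1],cv2.INTER_LINEAR)[0]
    k=xs[d>35];print('z',z,'bottle y',round(k.min(),3),round(k.max(),3))
E
```

```text
t 41.02 TCPp [0.3015 0.1202 0.3982] zp [-0.01  0.   -1.  ] xp [0.02 1.   0.  ] q [-0.56  0.82 -1.04  1.    0.68  1.64 -0.1 ] F [ 0.6 -0.  -0.1] gap -0.0
blob [54, 30, 36, 47, 240] [-0.02   0.023  0.323] r 0.108 phi 0.218
z 0.05 bottle y -0.06 0.024
z 0.08 bottle y -0.06 0.059
z 0.11 bottle y -0.06 0.059
```

```bash
python3 - <<'E'
from kn import *
def cm(n,u0,v0,w,hh,st):
    im=arm.grab_frame(n)
    for v in range(v0,v0+hh,st):
        print(v,''.join('#' if max(c)<60 else 'o' if int(c[0])-int(c[2])>40 else '.' if max(c)<130 else ' ' for c in im[v,u0:u0+w:st]))
for ph in (0,.1): print(ph,'top knob',proj('top',[P2W((.085-.085*np.cos(ph),.085*np.sin(ph),.323))]).round(1))
u,v=proj('top',[P2W((0,0,.323))])[0].astype(int);cm('top',u-14,v-14,30,28,1)
print('side knob/cap/bell/bottom',proj('side',[P2W((0,0,z)) for z in (.323,.209,.22,.123,.015)]).round(1).tolist())
u,v=proj('side',[P2W((0,0,.2))])[0].astype(int);cm('side',u-18,v-50,36,100,2) if 0 else cm('side',u-20,v-46,40,100,1)
E
```

```text
0 top knob [[232.5 206.7]]
0.1 top knob [[231.4 209.9]]
192 oooooooooooooooooooooooooooooo
193 oooooooooooooooooooooooooooooo
194 oooooooooooooooooooooooooooooo
195 .ooooooooooooooooooooooooooooo
196     oooooooooooooooooooooooooo
197         oooooooooooooooooooooo
198 . .       oooooooooooooooooooo
199 ..o..         oooooooooooooooo
200 .......        ..o ooooooooooo
201 ........    ...#...  ooooooooo
202 .......... .#######.     ooooo
203 ...........#########.       oo
204 .......#........#####         
205 o.......#.......#####.        
206 ooo.......#.....######        
207 ..ooo............##### .      
208 ....oo......#.....#### ..     
209 ......oo.....#....###. ..     
210 ........o.....#...###. .. o   
211 ........oo.....#..##.  .. oooo
212 ..........o.....#..#  ... oooo
213 .................#..  ... oooo
214 ............o....##.....  oooo
215 ..................#....   oooo
216 ............o.o...##..   ..o..
217 ...................##.   ..oo.
218 ..............o.....#.. ..o...
219 ....................##...o.o..
side knob/cap/bell/bottom [[274.2, 138.9], [273.9, 179.1], [273.
[... 3833 characters left out ...]
oooooooooooooooooooooooooooooooooo
221 oooooooooooooooooooooooooooooooooooooooo
222 oooooooooooooooooooooooooooooooooooooooo
223 oooooooooooooooooooooooooooooooooooooooo
224 oooo        ooooooooooooooooooooo       
225              oooooooooooooooooo     .   
226              oooooooooooooooooo         
227              oooooooooooooooooo         
228              oooooooooooooooooo         
229              oooooooooooooooooo         
230              oooooooooooooooooo         
231              oooooooooooooooooo         
232              oooooooooooooooooo         
233              oooooooooooooooooo         
234              oooooooooooooooooo         
235              oooooooooooooooooo
```

```bash
python3 -c "
from plant import arm
print(arm.job_done())"
```

```text
the job is handed in; nothing more can be done
None
```

I handed the job in at about 41 s: by camera and force readings, the bottle stands upright and fully home in the fork, the press arm is against its stop over the cap, and the robot is clear of everything; no verdict was returned, and I did not re-measure the standing bottles and spare caps afterwards.

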